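# Ready the glaze test firing in the art room

## Robot

A 6-joint arm with a two-finger parallel gripper is mounted at the origin on the work surface. World frame = base frame: x ahead of the robot, y to its left, z up, the work surface at z = 0. Lengths are in m, angles in rad, forces in N, time in s.
With the tool pointing down it reaches from about 0.375 to 0.975 m from the base axis. Payload 3.8 kg.
Tool frame: the origin (TCP) lies at the very end of the fingers, on their centre line; the grasp point (between the pads) lies 19 mm behind it; z points along the fingers, y is the direction in which the jaws open and shut (so a half turn about z gives the same grasp; the last joint's range is limited). The gripper opens to 85 mm and grips with 20 to 120 N. Pads are 22 mm wide; open, the fingers measure 114 mm over their backs; the gripper's body (76 mm by 85 mm) begins 54 mm behind the grasp point. The pads swing forward as they close: fully open they stand 13 mm farther back than shut.
Start: joints at [-1.268, 0.264, 1.604, -0, 1.274, -0.037], TCP at [0.225, -0.636, 0.231] pointing down, gripper open.
Joint ranges: [-2.63, 2.63], [-0.94, 2.18], [0.31, 2.57], [-1.31, 4.45], [0, 2.66], [-2.55, 2.55]. Speed limits (rad/s): [2.57, 2.57, 3.14, 3.14, 3.14, 3.14].

## Interface

Orientations are given as a unit quaternion [w, x, y, z].
In Python, from rig import manip, cams gives the robot as it stands.
- The arm moves only by the tool drive_tool, never from a script. Its argument "motion" is a list of rows, each an object of numbers: "x", "y", "z": the shift along the tool's x, y, z in mm; "roll": the turn about the tool's z in rad; "jaw": the opening, from 0 (shut) to 1 (fully open). A call has 1 to 10 rows; each row shifts and turns the pose as measured when the row begins, along the tool's axes as they then stand; what a row does not reach is not made up. A row lasts 1/8 s, in which the tool goes at most 62.5 mm and 10.7 degrees, less where a joint would pass 70% of its speed; a pose out of reach is approached as far as the arm can. A call with a gripper value outside its range is refused whole. The fingers move at their own pace and stop on an object; the grip force is fixed at half the most. Time passes only in rows, so rows that do not move let the fingers close. It gives the time, the measured TCP pose, the force and the opening at its end, in the units of the state.
- manip.observe(): the state, without advancing time (a new reading comes with each control period).
- cams.camera(name): name is "scene" or "top" or "wrist"; returns the picture (480x640x3 uint8, red, green, blue); there is no depth.
- cams.camera_info(name): a dict with "fov_y" (degrees; the focal length in pixels is half the picture's height over the tangent of half this angle, whatever the lens; pixels are square), "cx", "cy" (the principal point, pixels), "R" (3x3) and "t" (3): a world point X has camera coordinates R X + t; the wrist camera has in their place "tool_from_camera" (4x4, takes a point from camera to tool coordinates, whose origin is the TCP and whose axes are the flange's). Camera axes: x right, y down, z forward; pixel columns grow to the right and rows downward; lengths in m; the calibration is good to about 2 mm. A picture is of the moment at which its call begins: read the wrist's pose just before it. camera_info takes no time and is no camera call.
- manip.hand_in(): hands the job in, once; it reports no verdict.
The state is a dict: "time": time; "joints": joint angles; "joint_vel": joint speeds; "joint_efforts": joint torques, N m; "tool_pos": TCP position; "orientation": TCP orientation; "force": force on the tool from outside, world axes, zero at the start; "wrist_torque": the same for the moment, N m; "gripper_width": opening from 0.0 (shut) to 1.0 (fully open).
Only numpy, scipy, OpenCV 4.12 (cv2) and the standard library are available. Lean on these libraries where they do the work, as an engineer would, in place of code of your own. Each camera call takes 0.05 s, during which the arm holds its last target. There are 200 camera calls.

## Task

Get the glaze test firing ready. Deal the whole tiles round the two wooden trays, one per tray in turn: first a white one into each tray, and after that a blue one into each, all lying flat on the tray floor and not on one another, and drop every broken reddish-brown tile into the green scrap crate. When all that is done, and only then, take the probe from its stand and plug it upright and fully home into the yellow-ringed opening of the kiln controller; leave everything else on the table where it is.

Things in the scene. Friction and masses are not known exactly. Their poses are not given: they have to be found in the camera images.
- tray_left: Left pale wooden kiln tray, fixed to the table, 190 long (own x) x 130 wide (own y) x 18 high, walls and floor 5 thick (open inside 180 x 120). Origin: centre of its underside on the table; z up
- tray_right: Right pale wooden kiln tray, fixed to the table, 190 long (own x) x 130 wide (own y) x 18 high, walls and floor 5 thick (open inside 180 x 120). Origin: centre of its underside on the table; z up
- white1: Whole test tile, glazed white all over with a small round blue dot on top near its +x end, 80 long (own x) x 40 wide (own y) x 16 thick, about 0.12 kg, lying flat on the table at the start. Origin: centre of its underside; z up
- white2: Whole test tile, glazed white all over with a small round blue dot on top near its +x end, 80 long (own x) x 40 wide (own y) x 16 thick, about 0.12 kg, lying flat on the table at the start. Origin: centre of its underside; z up
- blue1: Whole test tile, glazed blue all over with a small round white dot on top near its +x end, 80 long (own x) x 40 wide (own y) x 16 thick, about 0.12 kg, lying flat on the table at the start. Origin: centre of its underside; z up
- blue2: Whole test tile, glazed blue all over with a small round white dot on top near its +x end, 80 long (own x) x 40 wide (own y) x 16 thick, about 0.12 kg, lying flat on the table at the start. Origin: centre of its underside; z up
- broken1: Broken test tile, raw terracotta colour, 80 long (own x) x 40 wide (own y) x 16 thick with the corner at +x +y (24 x 20) missing, so that only 56 of its length (x from -40 to +16) has the full width; about 0.1 kg, lying flat. Origin: centre of the underside of the unbroken outline; z up. One to three broken tiles are there; absent ones read None
- broken2: Broken test tile, raw terracotta colour, 80 long (own x) x 40 wide (own y) x 16 thick with the corner at +x +y (24 x 20) missing, so that only 56 of its length (x from -40 to +16) has the full width; about 0.1 kg, lying flat. Origin: centre of the underside of the unbroken outline; z up. One to three broken tiles are there; absent ones read None
- broken3: Broken test tile, raw terracotta colour, 80 long (own x) x 40 wide (own y) x 16 thick with the corner at +x +y (24 x 20) missing, so that only 56 of its length (x from -40 to +16) has the full width; about 0.1 kg, lying flat. Origin: centre of the underside of the unbroken outline; z up. One to three broken tiles are there; absent ones read None
- probe: Cordless temperature probe, 123 long, about 0.11 kg, standing upright in the stand, its pin in the stand's hole. From the bottom: steel pin 10 in diameter and 55 long with a chamfered tip, brass collar 28 in diameter from 55 to 61, round orange handle 24 in diameter from 61 to 123. Origin: centre of the pin's tip; z along the probe towards the handle
- probe_tip (a point): Centre of the end of the probe's pin
- stand: Brown wooden block 50 x 50 x 62 high, fixed, with an upright hole 13 in diameter right through; the probe's collar rests on its top. Origin: centre of its underside
- controller: Grey kiln controller box, fixed, 120 (own x) x 140 (own y) x 70 high, with a dark display and buttons painted flat on top and one opening in the middle of its top, circled by a yellow ring. It stands at one side of the table, left or right. Origin: centre of its underside
- socket (a point): Centre of the mouth of the controller's yellow-ringed opening, level with its top (70 above the table): round, 12 in diameter, 62 deep, straight down, chamfered; z up. The probe's pin goes in whole, until the collar rests on the controller's top
- crate: Green slatted plastic scrap crate, fixed, open on top, 170 (own x) x 140 (own y) x 80 high, walls 6 thick, at the other side of the table. Origin: centre of its underside; z up
- cup: Bystander: clear plastic water cup, 80 in diameter, 95 high, on the far part of the table
- jar: Bystander: white paint jar with a blue cap, 64 in diameter, 90 high, on the far part of the table
- clay: Bystander: lump of dried clay, 74 in diameter, 42 high, on the far part of the table
- sponge_block: Bystander: orange sanding block 70 x 45 x 25, on the far part of the table
- tape: Bystander: yellow roll of tape, 76 in diameter, 24 high, on the far part of the table
There are look-alikes about, which are no part of the job. Leave any turquoise look-alike of the probe alone.

How it is judged:
By the outcome, as a careful person would: the job done as asked, in the order asked, and still so for the second after the job is handed in, with the robot touching nothing.
Of broken1, broken2, broken3 only 1 to 3 are there at a start; the rules pass over those that are not, and their reading is None.
At some moment in a run one of white1, white2, blue1, blue2, broken1, broken2, broken3 may be knocked a few centimetres aside while the robot is not near it.
It also fails if it takes over 210 s, if anything falls off the work surface, if the arm or the gripper's body presses on something with over 40 N, if the wrist force passes 120 N, or if a joint passes its speed limit or range.

## Working session

There is one attempt and no reset: what is moved stays moved. The work goes in short steps, Python scripts to look and compute and a tool call to move; the robot and the scene stay as the last step left them, time stands still between calls to the robot, and variables do not carry over. Pictures are saved under pics/ and viewed, about 12 in all and at most 16, crops included, and the job is handed in when it is done.

Besides the shell and the picture viewer there is one more tool, called after "Emit:" as name([rows], argument=value, ...), one row to a line, values as JSON. drive_tool: Moves the arm, as the interface text tells. Its arguments: {"type":"object","properties":{"motion":{"type":"array"}},"required":["motion"]}

```bash
ls; mkdir -p pics; python3 - <<'E'
from rig import manip,cams
import cv2,numpy as np
for n in ("top","scene"):
    im=cams.camera(n); cv2.imwrite(f"pics/{n}0.png",im[:,:,::-1])
for n in ("top","scene","wrist"):
    print(n,cams.camera_info(n))
print(manip.observe())
E
```

```text
pics
top {'fov_y': 55.46316254134602, 'cx': 315.58359534008537, 'cy': 241.924937172317, 'R': array([[-0.01087758, -0.99993219, -0.00415893],
       [-0.98658764,  0.01140967, -0.16283319],
       [ 0.1628696 ,  0.00233192, -0.98664485]]), 't': array([0.00218934, 0.55956064, 1.09725753])}
scene {'fov_y': 52.816510432130094, 'cx': 318.91877011590515, 'cy': 242.0686778146168, 'R': array([[ 0.62806312,  0.7781231 , -0.0078205 ],
       [ 0.61937174, -0.50596023, -0.60031899],
       [-0.47107894,  0.37219441, -0.79972242]]), 't': array([-0.37907001, -0.30327053,  1.37613728])}
wrist {'fov_y': 62.555385147417304, 'cx': 317.26614673796854, 'cy': 244.75710667139688, 'tool_from_camera': array([[-2.94398214e-04, -9.60477412e-01, -2.78357781e-01,
         7.02020440e-02],
       [ 9.99999955e-01, -3.00165686e-04, -2.18992965e-05,
         1.69588307e-03],
       [-6.25196744e-05, -2.78357774e-01,  9.60477457e-01,
        -1.42165919e-01],
       [ 0.00000000e+00,  0.00000000e+00,  0.00000000e+00,
         1.00000000e+00]])}
{'time': 0.1, 'joints': array([-1.26792489e+00,  2.64676700e-01,  1.60525676e+00, -4.38170585e-05,
        1.27372623e+00, -3.68689362e-02]), 'joint_vel': array([-0.00021113, -0.00289888, -0.00442292,  0.00097971,  0.00019972,
       -0.00022688]), 'joint_efforts': array([ 9.98546875e-05, -5.16707790e+01, -3.68590343e+01, -6.10171446e-05,
        6.25650355e-03, -6.33605987e-05]), 'tool_pos': array([ 0.22474035, -0.63576829,  0.23007686]), 'orientation': array([-1.02161364e-03,  9.85605106e-01,  1.69060659e-01, -1.57811648e-04]), 'force': array([-0.31161596,  0.91448655,  0.39441496]), 'wrist_torque': array([-0.02376184,  0.0354122 ,  0.01385475]), 'gripper_width': 1.0043792056771095}
```

View pics/top0.png

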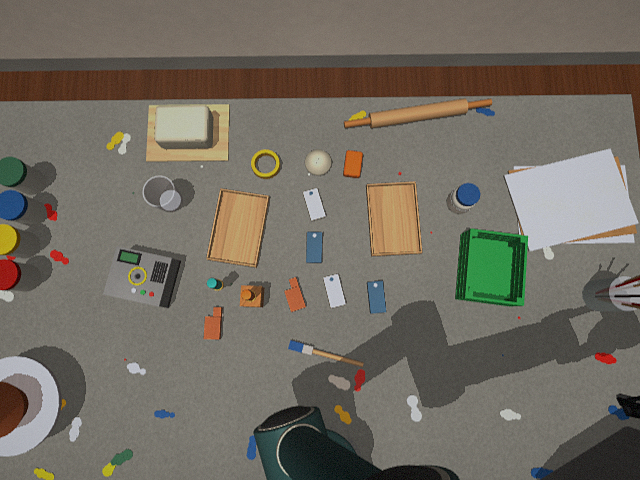

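View pics/scene0.png

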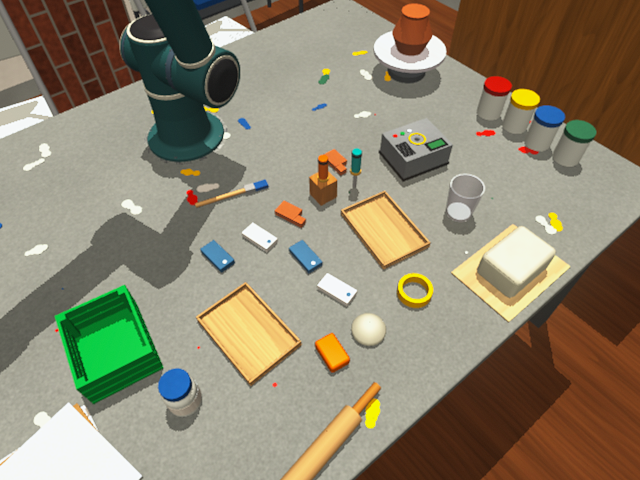

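The top view shows white tiles at (314,204) and (334,290), and blue at (314,247) and (376,296). Two broken tiles are at (294,293) and (213,323). The trays are at (238,228) and (394,218), the crate at (492,267), the controller at (142,276), the orange probe at (250,295), and the turquoise decoy at (214,283). There is no third broken tile. The scene view agrees.

```bash
cat > h.py <<'E'
from rig import manip,cams
import cv2,numpy as np
from scipy.spatial.transform import Rotation as Ro
def rot(s): q=s["orientation"]; return Ro.from_quat([q[1],q[2],q[3],q[0]]).as_matrix()
def cam(n,s=None):
    i=cams.camera_info(n); f=240/np.tan(np.radians(i["fov_y"]/2))
    if n=="wrist":
        T=np.array(i["tool_from_camera"]); R=rot(s)
        Rw=R@T[:3,:3]; c=R@T[:3,3]+s["tool_pos"]
    else: Rw=np.array(i["R"]).T; c=-Rw@np.array(i["t"])
    return f,i["cx"],i["cy"],Rw,c
def ray(C,uv):
    f,cx,cy,Rw,c=C
    uv=np.atleast_2d(np.float64(uv)); return (np.c_[(uv[:,0]-cx)/f,(uv[:,1]-cy)/f,np.ones(len(uv))])@Rw.T,c
def onplane(C,uv,z):
    d,c=ray(C,uv); return c+d*((z-c[2])/d[:,2])[:,None]
def cross(C1,u1,C2,u2):
    d1,c1=ray(C1,u1);d2,c2=ray(C2,u2);d1,d2=d1[0],d2[0]
    a=np.linalg.lstsq(np.c_[d1,-d2],c2-c1,rcond=None)[0]
    p,q=c1+a[0]*d1,c2+a[1]*d2; return (p+q)/2,np.linalg.norm(p-q)
def shot(n,name=None):
    s=manip.observe(); im=cams.camera(n)
    if name: cv2.imwrite(f"pics/{name}.png",im[:,:,::-1])
    return im,cam(n,s),s
RNG={"white":((0,0,150),(179,40,255)),"blue":((95,90,50),(120,255,200)),"broken":((4,120,90),(13,215,255)),
 "green":((50,120,40),(75,255,255)),"wood":((10,50,120),(22,170,255)),"orange":((5,215,120),(16,255,255)),"yellow":((23,120,90),(34,255,255))}
def blobs(im,col,amin):
    h=cv2.cvtColor(im,cv2.COLOR_RGB2HSV); m=cv2.inRange(h,*map(np.array,RNG[col]))
    m=cv2.morphologyEx(m,cv2.MORPH_CLOSE,np.ones((3,3)))
    cs,_=cv2.findContours(m,cv2.RETR_EXTERNAL,cv2.CHAIN_APPROX_NONE)
    return [c[:,0,:] for c in cs if cv2.contourArea(c)>amin]
def rect(P):  # world xy -> centre, long, short, angle of the long axis (deg)
    (c,(w,h),a)=cv2.minAreaRect(np.float32(P[:,:2]*1000))
    if w<h: w,h,a=h,w,a+90
    return np.round(c,1),round(w),round(h),round((a+90)%180-90,1)
E
python3 - <<'E'
from h import *
im=cv2.imread("pics/top0.png")[:,:,::-1]; C=cam("top"); hsv=cv2.cvtColor(np.ascontiguousarray(im),cv2.COLOR_RGB2HSV)
for p in [(314,200),(334,287),(314,243),(376,298),(296,300),(212,328),(238,228),(394,218),(470,240),(250,290),(137,266),(247,300)]: print(p,hsv[p[1],p[0]])
for col,z,a in (("white",.016,150),("blue",.016,150),("broken",.016,100),("wood",.018,1500),("green",.08,1500),("orange",.12,30),("yellow",.07,30)):
    for c in blobs(np.ascontiguousarray(im),col,a):
        print(col,c.mean(0).round(),*rect(onplane(C,c,z)))
E
```

```text
(314, 200) [114  13 200]
(334, 287) [111  16 201]
(314, 243) [102 111 126]
(376, 298) [103 111 131]
(296, 300) [ 10 172 181]
(212, 328) [  9 167 177]
(238, 228) [ 19 111 190]
(394, 218) [ 20 109 191]
(470, 240) [ 68 168 155]
(250, 290) [ 15 149  77]
(137, 266) [ 23  59 133]
(247, 300) [ 19 170 126]
white [ 75. 429.] [114.5 582.4] 56 24 -13.7
white [414. 408.] [ 154.  -237.6] 63 26 13.0
white [ 28. 402.] [175.3 697.9] 232 141 5.8
white [334. 290.] [439.8 -49.1] 80 39 13.3
white [169. 199.] [684.  379.2] 53 45 -28.0
white [314. 204.] [ 6.662e+02 -1.000e-01] 79 39 15.9
white [579. 209.] [ 656.8 -675.7] 319 257 -79.9
white [179. 122.] [894.9 358.5] 132 91 -88.8
blue [251. 447.] [ 68.7 156. ] 54 19 0.6
blue [376. 297.] [ 423.5 -155.3] 78 39 4.2
blue [314. 247.] [551.6   1.4] 78 38 -0.7
blue [ 11. 205.] [673.7 788.2] 80 63 5.8
blue [468. 194.] [ 687.  -403.5] 60 57 -4.0
broken [  8. 424.] [126.1 744.4] 54 34 -59.4
broken [213. 324.] [362.7 257.1] 79 39 -2.1
broken [251. 296.] [429.3 162.1] 53 52 -3.6
broken [294. 295.] [431.8  54. ] 79 39 18.2
broken [352. 164.] [ 773.3 -104.1] 73 45 -8.4

[... 391 characters left out ...]
6.2  -60.3] 82 46 -0.7
broken [299.  83.] [1006.    37.8] 117 85 89.3
broken [435.  82.] [1005.6 -333. ] 83 46 -2.9
broken [393.  81.] [1006.9 -227.6] 103 82 89.3
wood [237. 227.] [605.7 198. ] 193 130 -9.7
wood [394. 218.] [ 625.8 -207.1] 192 130 2.4
wood [195. 138.] [863.7 335.9] 218 157 -89.1
green [492. 268.] [ 489.1 -426.8] 175 162 -8.2
orange [354. 163.] [737.5 -95.9] 61 38 -8.2
yellow [ 44. 474.] [ 29.9 618.1] 50 20 69.7
yellow [108. 469.] [ 38.1 472.6] 29 24 -21.7
yellow [137. 276.] [477.4 430. ] 45 43 -63.3
yellow [  6. 238.] [573.6 752.6] 76 39 5.8
yellow [265. 163.] [760.4 121.4] 71 71 -0.7
yellow [115. 141.] [823.5 505.4] 54 23 -42.0
yellow [358. 116.] [ 881.1 -115.1] 45 19 -62.9
```

```bash
cat >> h.py <<'E'
import json,math
def psi(s): r=rot(s); return math.degrees(math.atan2(r[1,0],r[0,0]))
def plan(*wps,step=55,s=None):
    """rows (tool axes, mm, rad) through waypoints (x,y,z mm, psi deg, tool down)"""
    s=s or manip.observe(); p=s["tool_pos"]*1000; a=psi(s); rows=[]
    print("now",p.round(1),"psi",round(a,1),"F",s["force"].round(1),"jaw",round(s["gripper_width"],3),"t",s["time"],"q6",round(s["joints"][5],2))
    for w in wps:
        q=np.array(w[:3],float); da=(w[3]-a+180)%360-180
        n=max(1,math.ceil(np.linalg.norm(q-p)/step),math.ceil(abs(da)/9.5))
        for k in range(n):
            A=math.radians(a+da*k/n); d=(q-p)/n
            rows.append(dict(x=round(d[0]*math.cos(A)+d[1]*math.sin(A)),y=round(d[0]*math.sin(A)-d[1]*math.cos(A)),z=round(-d[2]),roll=round(-math.radians(da/n),3)))
        p=q;a+=da
    print(len(rows),"rows"); print(json.dumps(rows))
def tiles(n="top",amin=150,zt=.016):
    im,C,s=shot(n)
    for col in ("white","blue","broken"):
        for c in blobs(im,col,amin):
            P=onplane(C,c,zt); r=rect(P)
            if 68<r[1]<92 and 33<r[2]<46 and np.hypot(*r[0])<800:
                m=cv2.moments(np.float32(P[:,:2]*1000)[:,None]); cc=np.array([m["m10"],m["m01"]])/m["m00"]
                print(col,*r,"full end dir",(cc-r[0]).round(1))
E
python3 - <<'E'
from h import *
tiles()
plan((440,-49,120,13.3))
E
```

```text
white [439.9 -49.2] 80 39 13.3 full end dir [-0.1  0.2]
white [ 6.656e+02 -3.000e-01] 81 39 16.1 full end dir [0.6 0.2]
blue [ 423.5 -155.1] 78 39 4.4 full end dir [-0.1 -0.1]
blue [551.6   1.4] 78 38 -0.7 full end dir [ 0.1 -1. ]
broken [130.5 739.8] 71 34 -44.1 full end dir [-4.9  3. ]
broken [362.8 257.1] 79 39 -2.1 full end dir [-4.3 -1.5]
broken [431.8  54. ] 79 39 18.2 full end dir [-4.1 -3.2]
broken [ 773. -104.] 73 45 -8.4 full end dir [ 0.6 -0.2]
now [ 224.8 -635.9  230.2] psi 19.5 F [ 0.2 -0.5 -0.2] jaw 1.0 t 0.15 q6 -0.04
12 rows
[{"x": 33, "y": -40, "z": 9, "roll": 0.009}, {"x": 33, "y": -40, "z": 9, "roll": 0.009}, {"x": 32, "y": -41, "z": 9, "roll": 0.009}, {"x": 32, "y": -41, "z": 9, "roll": 0.009}, {"x": 32, "y": -41, "z": 9, "roll": 0.009}, {"x": 31, "y": -42, "z": 9, "roll": 0.009}, {"x": 31, "y": -42, "z": 9, "roll": 0.009}, {"x": 31, "y": -42, "z": 9, "roll": 0.009}, {"x": 30, "y": -42, "z": 9, "roll": 0.009}, {"x": 30, "y": -43, "z": 9, "roll": 0.009}, {"x": 29, "y": -43, "z": 9, "roll": 0.009}, {"x": 29, "y": -43, "z": 9, "roll": 0.009}]
```

Emit:
drive_tool([
  {"x": 33, "y": -40, "z": 9, "roll": 0.01},
  {"x": 33, "y": -40, "z": 9, "roll": 0.01},
  {"x": 32, "y": -41, "z": 9, "roll": 0.01},
  {"x": 32, "y": -41, "z": 9, "roll": 0.01},
  {"x": 32, "y": -41, "z": 9, "roll": 0.01},
  {"x": 31, "y": -42, "z": 9, "roll": 0.01},
  {"x": 31, "y": -42, "z": 9, "roll": 0.01},
  {"x": 31, "y": -42, "z": 9, "roll": 0.01},
  {"x": 30, "y": -42, "z": 9, "roll": 0.01},
  {"x": 0, "y": 0, "z": 0, "jaw": 0.7},
])

```text
invalid input
```

```bash
python3 - <<'E'
from h import *
plan((440,-49,100,13.3),(440,-49,3,13.3))
E
```

```text
now [ 224.8 -635.9  230.2] psi 19.5 F [ 0.2 -0.5 -0.2] jaw 1.0 t 0.15 q6 -0.04
14 rows
[{"x": 33, "y": -40, "z": 11, "roll": 0.009}, {"x": 33, "y": -40, "z": 11, "roll": 0.009}, {"x": 32, "y": -41, "z": 11, "roll": 0.009}, {"x": 32, "y": -41, "z": 11, "roll": 0.009}, {"x": 32, "y": -41, "z": 11, "roll": 0.009}, {"x": 31, "y": -42, "z": 11, "roll": 0.009}, {"x": 31, "y": -42, "z": 11, "roll": 0.009}, {"x": 31, "y": -42, "z": 11, "roll": 0.009}, {"x": 30, "y": -42, "z": 11, "roll": 0.009}, {"x": 30, "y": -43, "z": 11, "roll": 0.009}, {"x": 29, "y": -43, "z": 11, "roll": 0.009}, {"x": 29, "y": -43, "z": 11, "roll": 0.009}, {"x": 0, "y": 0, "z": 48, "roll": -0.0}, {"x": 0, "y": 0, "z": 48, "roll": -0.0}]
```

Every row needs every key, probably including jaw.

Emit:
drive_tool([
  {"x": 33, "y": -40, "z": 9, "roll": 0.01, "jaw": 1},
  {"x": 33, "y": -40, "z": 9, "roll": 0.01, "jaw": 1},
  {"x": 32, "y": -41, "z": 9, "roll": 0.01, "jaw": 1},
  {"x": 32, "y": -41, "z": 9, "roll": 0.01, "jaw": 1},
  {"x": 32, "y": -41, "z": 9, "roll": 0.01, "jaw": 1},
  {"x": 31, "y": -42, "z": 9, "roll": 0.01, "jaw": 1},
  {"x": 31, "y": -42, "z": 9, "roll": 0.01, "jaw": 1},
  {"x": 31, "y": -42, "z": 9, "roll": 0.01, "jaw": 1},
  {"x": 30, "y": -42, "z": 9, "roll": 0.01, "jaw": 0.7},
  {"x": 0, "y": 0, "z": 0, "roll": 0, "jaw": 0.7},
])

```text
time: 1.4
tool_pos: [0.391, -0.184, 0.1443]
orientation: [-0.002, 0.993, 0.122, -0.0]
force: [-0.4, -0.4, -0.0]
gripper_width: 0.701
```

```bash
sed -i 's/roll=round(-math.radians(da\/n),3))/roll=round(-math.radians(da\/n),2),jaw=jaw)/; s/step=55,s=None/step=55,s=None,jaw=0.7/' h.py; python3 - <<'E'
from h import *
plan((440,-49,100,13.3),(440,-49,3,13.3))
E
```

```text
now [ 391.  -184.   144.3] psi 14.0 F [-0.4 -0.4 -0. ] jaw 0.701 t 1.4 q6 0.83
5 rows
[{"x": 27, "y": -40, "z": 15, "roll": 0.0, "jaw": 0.7}, {"x": 27, "y": -40, "z": 15, "roll": 0.0, "jaw": 0.7}, {"x": 26, "y": -40, "z": 15, "roll": 0.0, "jaw": 0.7}, {"x": 0, "y": 0, "z": 48, "roll": -0.0, "jaw": 0.7}, {"x": 0, "y": 0, "z": 48, "roll": -0.0, "jaw": 0.7}]
```

Emit:
drive_tool([
  {"x": 27, "y": -40, "z": 15, "roll": 0, "jaw": 0.7},
  {"x": 27, "y": -40, "z": 15, "roll": 0, "jaw": 0.7},
  {"x": 26, "y": -40, "z": 15, "roll": 0, "jaw": 0.7},
  {"x": 0, "y": 0, "z": 47, "roll": 0, "jaw": 0.7},
  {"x": 0, "y": 0, "z": 30, "roll": 0, "jaw": 0.7},
  {"x": 0, "y": 0, "z": 0, "roll": 0, "jaw": 0.7},
])

```text
time: 2.15
tool_pos: [0.4453, -0.05, 0.0226]
orientation: [0.002, 0.993, 0.121, 0.003]
force: [-0.9, 0.7, 0.4]
gripper_width: 0.701
```

```bash
python3 - <<'E'
from h import *
im,C,s=shot("wrist","w1")
for c in blobs(im,"white",1500): print(c.mean(0),*rect(onplane(C,c,.016)))
plan((440,-49,3,13.3))
E
```

```text
[310.31285988 314.11132438] [439.4 -50.5] 79 39 13.0
now [446.4 -50.3  23.8] psi 13.9 F [ 0.2 -0.  -0.6] jaw 0.696 t 2.2 q6 1.16
1 rows
[{"x": -6, "y": -3, "z": 21, "roll": 0.01, "jaw": 0.7}]
```

View pics/w1.png

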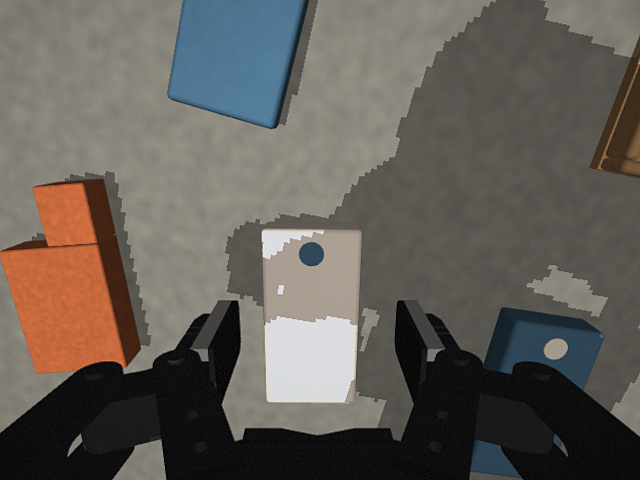

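The wrist view shows the white tile centred between the fingers, and its measured position agrees with the top camera to about 1 mm. I'll lower and grip.

Emit:
drive_tool([
  {"x": -6, "y": -1, "z": 17, "roll": 0.01, "jaw": 0.7},
  {"x": 0, "y": 0, "z": 0, "roll": 0, "jaw": 0.7},
  {"x": 0, "y": 0, "z": 3, "roll": 0, "jaw": 0},
  {"x": 0, "y": 0, "z": 0, "roll": 0, "jaw": 0},
  {"x": 0, "y": 0, "z": 0, "roll": 0, "jaw": 0},
  {"x": 0, "y": 0, "z": 0, "roll": 0, "jaw": 0},
])

```text
time: 2.95
tool_pos: [0.4475, -0.0542, 0.0107]
orientation: [0.004, 0.993, 0.114, 0.011]
force: [0.1, 0.3, -1.3]
gripper_width: 0.443
```

```bash
python3 - <<'E'
from h import *
T=lambda c,a,k:(np.array(c)+k*np.array([np.cos(np.radians(a)),np.sin(np.radians(a))])).round(1)
L=((605.7,198),-9.7);Rr=((625.8,-207.1),2.4)
print("L far/near",T(*L,42),T(*L,-42),"R",T(*Rr,42),T(*Rr,-42))
x,y=T(*Rr,42)
plan((440,-50,90,13),(x,y,90,92.4),(x,y,35,92.4),jaw=0)
E
```

```text
L far/near [647.1 190.9] [564.3 205.1] R [ 667.8 -205.3] [ 583.8 -208.9]
now [447.5 -54.2  10.7] psi 13.1 F [ 0.1  0.3 -1.3] jaw 0.443 t 2.95 q6 1.17
12 rows
[{"x": -3, "y": -3, "z": -40, "roll": 0.0, "jaw": 0}, {"x": -3, "y": -3, "z": -40, "roll": 0.0, "jaw": 0}, {"x": 21, "y": 23, "z": 0, "roll": -0.15, "jaw": 0}, {"x": 17, "y": 25, "z": 0, "roll": -0.15, "jaw": 0}, {"x": 13, "y": 28, "z": 0, "roll": -0.15, "jaw": 0}, {"x": 9, "y": 29, "z": 0, "roll": -0.15, "jaw": 0}, {"x": 4, "y": 30, "z": 0, "roll": -0.15, "jaw": 0}, {"x": -1, "y": 31, "z": 0, "roll": -0.15, "jaw": 0}, {"x": -5, "y": 30, "z": 0, "roll": -0.15, "jaw": 0}, {"x": -10, "y": 29, "z": 0, "roll": -0.15, "jaw": 0}, {"x": -14, "y": 27, "z": 0, "roll": -0.15, "jaw": 0}, {"x": 0, "y": 0, "z": 55, "roll": -0.0, "jaw": 0}]
```

Emit:
drive_tool([
  {"x": -3, "y": -3, "z": -40, "roll": 0, "jaw": 0},
  {"x": -3, "y": -3, "z": -40, "roll": 0, "jaw": 0},
])

```text
time: 3.2
tool_pos: [0.4348, -0.0487, 0.0886]
orientation: [0.003, 0.993, 0.114, 0.006]
force: [0.2, -0.4, -0.2]
gripper_width: 0.444
```

Emit:
drive_tool([
  {"x": 0, "y": 0, "z": 0, "roll": 0, "jaw": 0},
])

```text
time: 3.32
tool_pos: [0.4374, -0.049, 0.0916]
orientation: [0.004, 0.993, 0.114, 0.009]
force: [0.9, -0.1, -1.2]
gripper_width: 0.443
```

Emit:
drive_tool([
  {"x": 0, "y": 0, "z": 0, "roll": 0, "jaw": 0},
  {"x": 0, "y": 0, "z": 0, "roll": 0, "jaw": 0},
])

```text
time: 3.58
tool_pos: [0.436, -0.0488, 0.0897]
orientation: [0.003, 0.993, 0.115, 0.008]
force: [-0.5, 0.7, -0.6]
gripper_width: 0.442
```

```bash
python3 - <<'E'
from h import *
s=manip.observe();print(s["joints"].round(4),s["joint_vel"].round(4),"toolz",rot(s)[:,2].round(4),s["orientation"].round(4))
im,C,s=shot("wrist","w2")
E
```

```text
[-1.6680e-01 -6.1200e-02  2.2420e+00 -2.2000e-03  9.4320e-01  1.1757e+00] [-0.0009  0.0104  0.0162  0.0002 -0.0015  0.0003] toolz [ 0.017  -0.0046 -0.9998] [0.0033 0.9934 0.1146 0.0082]
```

View pics/w2.png

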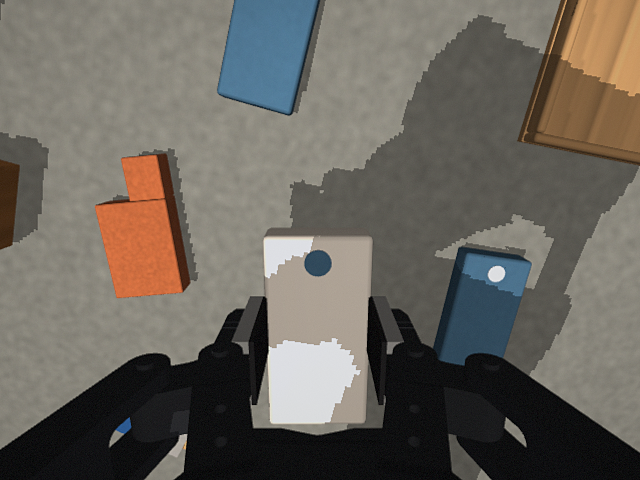

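The tile is held (pads at about 0.443), its centre a few mm from the TCP. I'll measure that offset and plan the placement.

```bash
cat >> h.py <<'E'
def held(col,dz=5):
    im,C,s=shot("wrist"); p=s["tool_pos"]
    c=max(blobs(im,col,3000),key=lambda c:-abs(c[:,0].mean()-317)); r=rect(onplane(C,c,p[2]+dz/1000))
    d=np.array(r[0])-p[:2]*1000; a=math.radians(psi(s)); o=[d[0]*math.cos(a)+d[1]*math.sin(a),d[0]*math.sin(a)-d[1]*math.cos(a)]
    print("held",r,"offset in tool x,y",np.round(o,1),"psi",round(psi(s),1)); return o
def at(xy,ps,o):  # TCP xy so that the held tile's centre comes to xy at tool yaw ps
    a=math.radians(ps); return (xy[0]-o[0]*math.cos(a)-o[1]*math.sin(a),xy[1]-o[0]*math.sin(a)+o[1]*math.cos(a))
E
python3 - <<'E'
from h import *
o=held("white")
x,y=at((667.8,-205.3),92.4,o); print(x,y)
plan((x,y,90,92.4),(x,y,40,92.4),jaw=0)
E
```

```text
held (array([428.6, -49.8]), 82, 44, 13.1) offset in tool x,y [-7.1 -0.5] psi 13.2
668.0063661675725 -198.1580986902398
now [435.6 -48.7  89.4] psi 13.2 F [ 0.2 -0.4 -1.1] jaw 0.441 t 3.675 q6 1.18
10 rows
[{"x": 21, "y": 22, "z": 0, "roll": -0.15, "jaw": 0}, {"x": 18, "y": 25, "z": 0, "roll": -0.15, "jaw": 0}, {"x": 14, "y": 27, "z": 0, "roll": -0.15, "jaw": 0}, {"x": 9, "y": 29, "z": 0, "roll": -0.15, "jaw": 0}, {"x": 5, "y": 30, "z": 0, "roll": -0.15, "jaw": 0}, {"x": 0, "y": 31, "z": 0, "roll": -0.15, "jaw": 0}, {"x": -5, "y": 30, "z": 0, "roll": -0.15, "jaw": 0}, {"x": -9, "y": 29, "z": 0, "roll": -0.15, "jaw": 0}, {"x": -14, "y": 28, "z": 0, "roll": -0.15, "jaw": 0}, {"x": 0, "y": 0, "z": 50, "roll": 0.0, "jaw": 0}]
```

Emit:
drive_tool([
  {"x": 21, "y": 22, "z": 0, "roll": -0.15, "jaw": 0},
  {"x": 18, "y": 25, "z": 0, "roll": -0.15, "jaw": 0},
  {"x": 14, "y": 27, "z": 0, "roll": -0.15, "jaw": 0},
  {"x": 9, "y": 29, "z": 0, "roll": -0.15, "jaw": 0},
  {"x": 5, "y": 30, "z": 0, "roll": -0.15, "jaw": 0},
  {"x": 0, "y": 31, "z": 0, "roll": -0.15, "jaw": 0},
  {"x": -5, "y": 30, "z": 0, "roll": -0.15, "jaw": 0},
  {"x": -9, "y": 29, "z": 0, "roll": -0.15, "jaw": 0},
  {"x": -14, "y": 28, "z": 0, "roll": -0.15, "jaw": 0},
  {"x": 0, "y": 0, "z": 40, "roll": 0, "jaw": 0},
])

```text
time: 4.92
tool_pos: [0.6718, -0.201, 0.0401]
orientation: [0.002, 0.687, 0.726, 0.001]
force: [0.5, -0.4, -1.5]
gripper_width: 0.44
```

```bash
python3 - <<'E'
from h import *
x,y=668,-198
plan((x,y,40,92.4),(x,y,18,92.4),jaw=0)
print(rot(manip.observe())[:,2].round(4))
E
```

```text
now [ 671.8 -201.    40.1] psi 93.1 F [ 0.5 -0.4 -1.5] jaw 0.44 t 4.925 q6 -0.38
2 rows
[{"x": 3, "y": -4, "z": 0, "roll": 0.01, "jaw": 0}, {"x": 0, "y": 0, "z": 22, "roll": -0.0, "jaw": 0}]
[ 0.0034 -0.0014 -1.    ]
```

Emit:
drive_tool([
  {"x": 3, "y": -4, "z": 12, "roll": 0.01, "jaw": 0},
  {"x": 0, "y": 0, "z": 9, "roll": 0, "jaw": 0},
  {"x": 0, "y": 0, "z": 0, "roll": 0, "jaw": 0},
  {"x": 0, "y": 0, "z": 0, "roll": 0, "jaw": 0.62},
  {"x": 0, "y": 0, "z": 0, "roll": 0, "jaw": 0.62},
  {"x": 0, "y": 0, "z": 0, "roll": 0, "jaw": 0.62},
  {"x": 0, "y": 0, "z": -30, "roll": 0, "jaw": 0.62},
  {"x": 0, "y": 0, "z": -50, "roll": 0, "jaw": 0.62},
])

```text
time: 5.92
tool_pos: [0.6606, -0.1954, 0.0913]
orientation: [-0.006, 0.691, 0.722, -0.003]
force: [0.3, -0.0, 0.7]
gripper_width: 0.62
```

```bash
python3 - <<'E'
from h import *
im,C,s=shot("wrist","w3")
for c in blobs(im,"white",1500): print(c.mean(0),*rect(onplane(C,c,.021)))
tiles()
plan((665.6,-0.3,80,16.1),(665.6,-.3,5,16.1))
E
```

```text
[327.18122271 276.069869  ] [ 664.5 -203.2] 77 39 -87.4
white [ 6.657e+02 -3.000e-01] 81 39 15.8 full end dir [-0.1  0.1]
blue [551.6   1.4] 78 38 -0.7 full end dir [-0.1 -1.1]
broken [135.7 735.9] 85 38 -50.2 full end dir [-1.5  2.6]
broken [362.7 257.1] 79 39 -1.9 full end dir [-4.4 -1.6]
broken [431.8  54. ] 79 39 18.2 full end dir [-4.1 -3.2]
broken [ 773.2 -104. ] 73 45 -8.4 full end dir [0.4 0.2]
now [ 667.  -197.6  100.1] psi 92.5 F [ 1.4 -0.1  0.3] jaw 0.622 t 6.025 q6 -0.37
11 rows
[{"x": 22, "y": 1, "z": 2, "roll": 0.15, "jaw": 0.7}, {"x": 22, "y": -2, "z": 2, "roll": 0.15, "jaw": 0.7}, {"x": 21, "y": -6, "z": 2, "roll": 0.15, "jaw": 0.7}, {"x": 20, "y": -9, "z": 2, "roll": 0.15, "jaw": 0.7}, {"x": 19, "y": -12, "z": 2, "roll": 0.15, "jaw": 0.7}, {"x": 17, "y": -14, "z": 2, "roll": 0.15, "jaw": 0.7}, {"x": 14, "y": -17, "z": 2, "roll": 0.15, "jaw": 0.7}, {"x": 12, "y": -18, "z": 2, "roll": 0.15, "jaw": 0.7}, {"x": 9, "y": -20, "z": 2, "roll": 0.15, "jaw": 0.7}, {"x": 0, "y": 0, "z": 38, "roll": -0.0, "jaw": 0.7}, {"x": 0, "y": 0, "z": 38, "roll": -0.0, "jaw": 0.7}]
```

View pics/w3.png

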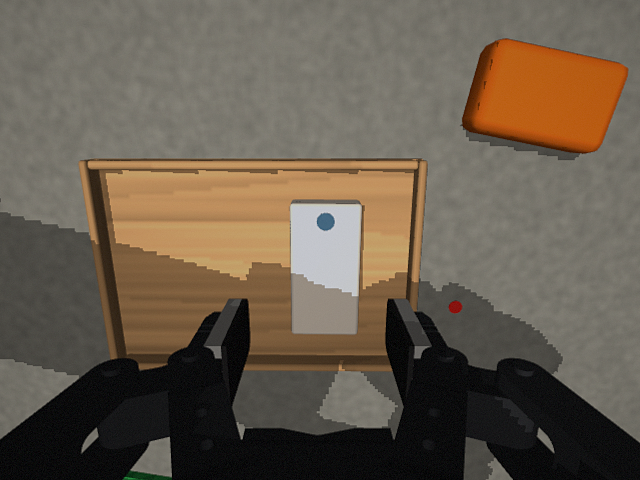

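The white tile lies flat in the right tray. Next is the second white tile.

Emit:
drive_tool([
  {"x": 22, "y": 1, "z": 2, "roll": 0.15, "jaw": 0.7},
  {"x": 22, "y": -2, "z": 2, "roll": 0.15, "jaw": 0.7},
  {"x": 21, "y": -6, "z": 2, "roll": 0.15, "jaw": 0.7},
  {"x": 20, "y": -9, "z": 2, "roll": 0.15, "jaw": 0.7},
  {"x": 19, "y": -12, "z": 2, "roll": 0.15, "jaw": 0.7},
  {"x": 17, "y": -14, "z": 2, "roll": 0.15, "jaw": 0.7},
  {"x": 14, "y": -17, "z": 2, "roll": 0.15, "jaw": 0.7},
  {"x": 12, "y": -18, "z": 2, "roll": 0.15, "jaw": 0.7},
  {"x": 9, "y": -20, "z": 2, "roll": 0.15, "jaw": 0.7},
  {"x": 0, "y": 0, "z": 38, "roll": 0, "jaw": 0.7},
])

```text
time: 7.28
tool_pos: [0.6757, 0.0055, 0.0475]
orientation: [0.002, 0.994, 0.108, 0.008]
force: [-0.4, 0.1, -0.3]
gripper_width: 0.697
```

```bash
python3 - <<'E'
from h import *
im,C,s=shot("wrist")
for c in blobs(im,"white",1500): print(c.mean(0),*rect(onplane(C,c,.016)))
plan((665.6,-0.3,4,16))
E
```

```text
[322.94235033 305.8248337 ] [664.7  -1.7] 78 39 15.9
[412.18928571  49.42857143] [784.6 -10.3] 35 22 -24.0
now [669.7   5.   39.3] psi 12.5 F [-2.4  0.1 -4. ] jaw 0.699 t 7.325 q6 1.33
1 rows
[{"x": -5, "y": 4, "z": 35, "roll": -0.06, "jaw": 0.7}]
```

Emit:
drive_tool([
  {"x": -6, "y": 6, "z": 25, "roll": -0.06, "jaw": 0.7},
  {"x": 0, "y": 0, "z": 7, "roll": 0, "jaw": 0.7},
  {"x": 0, "y": 0, "z": 0, "roll": 0, "jaw": 0.7},
])

```text
time: 7.7
tool_pos: [0.6635, -0.0021, 0.0053]
orientation: [0.001, 0.99, 0.139, -0.001]
force: [0.3, -0.5, 0.5]
gripper_width: 0.702
```

```bash
python3 - <<'E'
from h import *
plan((665,-1,4,16))
E
```

```text
now [663.5  -2.1   5.3] psi 15.9 F [ 0.3 -0.5  0.5] jaw 0.702 t 7.7 q6 1.26
1 rows
[{"x": 2, "y": -1, "z": 1, "roll": -0.0, "jaw": 0.7}]
```

Emit:
drive_tool([
  {"x": 2, "y": 0, "z": 2, "roll": 0, "jaw": 0},
  {"x": 0, "y": 0, "z": 0, "roll": 0, "jaw": 0},
  {"x": 0, "y": 0, "z": 0, "roll": 0, "jaw": 0},
  {"x": 0, "y": 0, "z": 0, "roll": 0, "jaw": 0},
  {"x": 0, "y": 0, "z": -40, "roll": 0, "jaw": 0},
  {"x": 0, "y": 0, "z": -40, "roll": 0, "jaw": 0},
  {"x": 0, "y": 0, "z": 0, "roll": 0, "jaw": 0},
])

```text
time: 8.57
tool_pos: [0.6673, -0.0013, 0.0877]
orientation: [0.001, 0.99, 0.138, 0.001]
force: [0.5, -0.7, -1.5]
gripper_width: 0.448
```

```bash
python3 - <<'E'
from h import *
o=held("white",8)
x,y=at((647,191),80.3,o); print(x,y)
plan((x,y,90,80.3),(x,y,45,80.3),jaw=0)
E
```

```text
held (array([665.,  -4.]), 80, 40, 15.9) offset in tool x,y [-2.9  2. ] psi 15.9
645.5161038972979 194.2352217333992
now [665.6  -1.2  85.4] psi 15.9 F [-0.1  0.1 -0.7] jaw 0.446 t 8.625 q6 1.26
8 rows
[{"x": 5, "y": -28, "z": -1, "roll": -0.16, "jaw": 0}, {"x": 9, "y": -27, "z": -1, "roll": -0.16, "jaw": 0}, {"x": 13, "y": -25, "z": -1, "roll": -0.16, "jaw": 0}, {"x": 17, "y": -22, "z": -1, "roll": -0.16, "jaw": 0}, {"x": 20, "y": -19, "z": -1, "roll": -0.16, "jaw": 0}, {"x": 23, "y": -16, "z": -1, "roll": -0.16, "jaw": 0}, {"x": 25, "y": -12, "z": -1, "roll": -0.16, "jaw": 0}, {"x": 0, "y": 0, "z": 45, "roll": -0.0, "jaw": 0}]
```

Emit:
drive_tool([
  {"x": 5, "y": -28, "z": -1, "roll": -0.16, "jaw": 0},
  {"x": 9, "y": -27, "z": -1, "roll": -0.16, "jaw": 0},
  {"x": 13, "y": -25, "z": -1, "roll": -0.16, "jaw": 0},
  {"x": 17, "y": -22, "z": -1, "roll": -0.16, "jaw": 0},
  {"x": 20, "y": -19, "z": -1, "roll": -0.16, "jaw": 0},
  {"x": 23, "y": -16, "z": -1, "roll": -0.16, "jaw": 0},
  {"x": 25, "y": -12, "z": -1, "roll": -0.16, "jaw": 0},
  {"x": 0, "y": 0, "z": 40, "roll": 0, "jaw": 0},
  {"x": 0, "y": 0, "z": 0, "roll": 0, "jaw": 0},
])

```text
time: 9.75
tool_pos: [0.6267, 0.1968, 0.0316]
orientation: [-0.007, 0.754, 0.657, -0.013]
force: [-0.1, -0.4, -1.2]
gripper_width: 0.449
```

```bash
python3 - <<'E'
from h import *
plan((645.5,194.2,12,80.3),jaw=0)
E
```

```text
now [626.7 196.8  31.6] psi 82.1 F [-0.1 -0.4 -1.2] jaw 0.449 t 9.75 q6 0.4
1 rows
[{"x": 0, "y": 19, "z": 20, "roll": 0.03, "jaw": 0}]
```

Emit:
drive_tool([
  {"x": 0, "y": 19, "z": 0, "roll": 0.03, "jaw": 0},
  {"x": 0, "y": 0, "z": 0, "roll": 0, "jaw": 0},
])

```text
time: 10.0
tool_pos: [0.6475, 0.1936, 0.0317]
orientation: [-0.006, 0.765, 0.644, -0.013]
force: [-0.5, -1.4, -0.8]
gripper_width: 0.448
```

```bash
python3 - <<'E'
from h import *
held("white",8)
plan((645.5,194.2,12,80.3),jaw=0);print(rot(manip.observe())[:,2].round(3))
E
```

```text
held (array([651.1, 212.1]), 39, 35, -9.6) offset in tool x,y [18.8  0.4] psi 80.2
now [646.9 193.8  31.9] psi 80.3 F [ 0.1 -0.3 -0.8] jaw 0.45 t 10.05 q6 0.42
1 rows
[{"x": 0, "y": -1, "z": 20, "roll": -0.0, "jaw": 0}]
[-0.029 -0.007 -1.   ]
```

Emit:
drive_tool([
  {"x": 0, "y": -1, "z": 12, "roll": 0, "jaw": 0},
  {"x": 0, "y": 0, "z": 6, "roll": 0, "jaw": 0},
  {"x": 0, "y": 0, "z": 0, "roll": 0, "jaw": 0},
  {"x": 0, "y": 0, "z": 0, "roll": 0, "jaw": 0.62},
  {"x": 0, "y": 0, "z": 0, "roll": 0, "jaw": 0.62},
  {"x": 0, "y": 0, "z": 0, "roll": 0, "jaw": 0.62},
  {"x": 0, "y": 0, "z": -30, "roll": 0, "jaw": 0.62},
  {"x": 0, "y": 0, "z": -50, "roll": 0, "jaw": 0.62},
  {"x": 0, "y": 0, "z": 0, "roll": 0, "jaw": 0.62},
])

```text
time: 11.18
tool_pos: [0.6488, 0.1942, 0.0972]
orientation: [-0.006, 0.765, 0.644, -0.012]
force: [0.3, -0.2, -0.1]
gripper_width: 0.621
```

```bash
python3 - <<'E'
from h import *
im,C,s=shot("wrist")
for c in blobs(im,"white",1000): print(c.mean(0),*rect(onplane(C,c,.021)))
tiles();print(rot(manip.observe())[:,2].round(3))
plan((551.6,1.4,80,-0.7),step=40)
E
```

```text
[315.94333333 233.10333333] [648.8 205.2] 49 39 80.4
white [ 666.3 -204. ] 78 40 89.3 full end dir [-0.3  0.3]
blue [ 423.5 -155.2] 78 39 4.7 full end dir [0. 0.]
blue [551.5   0.6] 78 38 -2.6 full end dir [0.6 0.1]
broken [137.6 735.4] 90 38 -46.9 full end dir [-2.6  2.6]
broken [431.8  54. ] 79 39 18.2 full end dir [-4.2 -3.4]
broken [ 773.2 -104. ] 73 45 -8.4 full end dir [0.2 0.4]
[-0.035 -0.008 -0.999]
now [645.  193.2  92.1] psi 80.2 F [-0.1 -0.8 -0.3] jaw 0.619 t 11.275 q6 0.42
9 rows
[{"x": -23, "y": -7, "z": 1, "roll": 0.16, "jaw": 0.7}, {"x": -24, "y": -3, "z": 1, "roll": 0.16, "jaw": 0.7}, {"x": -24, "y": 1, "z": 1, "roll": 0.16, "jaw": 0.7}, {"x": -23, "y": 4, "z": 1, "roll": 0.16, "jaw": 0.7}, {"x": -22, "y": 8, "z": 1, "roll": 0.16, "jaw": 0.7}, {"x": -21, "y": 11, "z": 1, "roll": 0.16, "jaw": 0.7}, {"x": -19, "y": 15, "z": 1, "roll": 0.16, "jaw": 0.7}, {"x": -16, "y": 17, "z": 1, "roll": 0.16, "jaw": 0.7}, {"x": -13, "y": 20, "z": 1, "roll": 0.16, "jaw": 0.7}]
```

Emit:
drive_tool([
  {"x": -23, "y": -7, "z": 1, "roll": 0.16, "jaw": 0.7},
  {"x": -24, "y": -3, "z": 1, "roll": 0.16, "jaw": 0.7},
  {"x": -24, "y": 1, "z": 1, "roll": 0.16, "jaw": 0.7},
  {"x": -23, "y": 4, "z": 1, "roll": 0.16, "jaw": 0.7},
  {"x": -22, "y": 8, "z": 1, "roll": 0.16, "jaw": 0.7},
  {"x": -21, "y": 11, "z": 1, "roll": 0.16, "jaw": 0.7},
  {"x": -19, "y": 15, "z": 1, "roll": 0.16, "jaw": 0.7},
  {"x": -16, "y": 17, "z": 1, "roll": 0.16, "jaw": 0.7},
  {"x": -13, "y": 20, "z": 1, "roll": 0.16, "jaw": 0.7},
  {"x": 0, "y": 0, "z": 20, "roll": 0, "jaw": 0.7},
])

```text
time: 12.52
tool_pos: [0.5267, -0.0028, 0.0519]
orientation: [0.007, 0.999, -0.044, -0.031]
force: [0.1, -0.2, -0.4]
gripper_width: 0.699
```

```bash
python3 - <<'E'
from h import *
im,C,s=shot("wrist")
for c in blobs(im,"blue",1500): print(c.mean(0),*rect(onplane(C,c,.016)))
plan((551.5,1,4,-1.5));print(rot(manip.observe())[:,2].round(3))
E
```

```text
[605.43478261 377.5770751 ] [ 453.2 -159.5] 73 32 46.0
[302.28278689 221.59016393] [552.3  -0.7] 80 39 -2.1
now [523.6  -2.3  48.1] psi -5.0 F [-1.6 -0.6 -1.4] jaw 0.697 t 12.575 q6 1.62
1 rows
[{"x": 28, "y": -6, "z": 44, "roll": -0.06, "jaw": 0.7}]
[-0.07  -0.011 -0.997]
```

Emit:
drive_tool([
  {"x": 14, "y": -3, "z": 0, "roll": -0.06, "jaw": 0.7},
  {"x": 14, "y": -2, "z": 20, "roll": 0, "jaw": 0.7},
  {"x": 0, "y": 0, "z": 0, "roll": 0, "jaw": 0.7},
])

```text
time: 12.95
tool_pos: [0.5457, 0.0013, 0.0212]
orientation: [0.006, 0.999, -0.012, -0.04]
force: [-0.7, -0.4, -0.6]
gripper_width: 0.702
```

```bash
python3 - <<'E'
from h import *
plan((552,0,4,-1.8));print(rot(manip.observe())[:,2].round(3))
E
```

```text
now [545.7   1.3  21.2] psi -1.4 F [-0.7 -0.4 -0.6] jaw 0.702 t 12.95 q6 1.57
1 rows
[{"x": 6, "y": 1, "z": 17, "roll": 0.01, "jaw": 0.7}]
[-0.08  -0.01  -0.997]
```

```bash
cat > p.py <<'E'
from h import *
s=manip.observe(); q=s["joints"]; print("pitch",round(q[1]+q[2]+q[4]-math.pi,4),"q4",round(q[3],4),"pos",(s["tool_pos"]*1000).round(1),"vel",s["joint_vel"][[1,2,4]].round(2))
E
python3 p.py
```

```text
pitch 0.0802 q4 -0.0163 pos [545.7   1.3  21.2] vel [-0.03 -0.01  0.01]
```

Emit:
drive_tool([
  {"x": 0, "y": 0, "z": -40, "roll": 0, "jaw": 0.7},
])

```text
time: 13.08
tool_pos: [0.5442, 0.002, 0.0577]
orientation: [0.006, 0.999, -0.012, -0.045]
force: [-0.3, 0.2, -0.4]
gripper_width: 0.707
```

```bash
python3 p.py
```

```text
pitch 0.0908 q4 -0.0154 pos [544.2   2.   57.7] vel [-0.41 -0.25  0.63]
```

Emit:
drive_tool([
  {"x": 0, "y": 0, "z": 0, "roll": 0, "jaw": 0.7},
  {"x": 0, "y": 0, "z": 0, "roll": 0, "jaw": 0.7},
])

```text
time: 13.32
tool_pos: [0.5455, 0.0022, 0.0603]
orientation: [0.006, 0.999, -0.011, -0.044]
force: [0.6, -0.0, -0.6]
gripper_width: 0.703
```

```bash
python3 p.py
```

```text
pitch 0.087 q4 -0.0153 pos [545.5   2.2  60.3] vel [-0.02 -0.02 -0.  ]
```

Emit:
drive_tool([
  {"x": 40, "y": 0, "z": 0, "roll": 0, "jaw": 0.7},
])

```text
time: 13.45
tool_pos: [0.5824, 0.0014, 0.056]
orientation: [0.006, 0.999, -0.011, -0.046]
force: [0.3, 0.8, -0.5]
gripper_width: 0.699
```

```bash
python3 p.py
```

```text
pitch 0.091 q4 -0.0151 pos [582.4   1.4  56. ] vel [ 0.6  -0.73  0.09]
```

Emit:
drive_tool([
  {"x": 0, "y": 0, "z": 0, "roll": 0, "jaw": 0.7},
  {"x": 0, "y": 0, "z": 0, "roll": 0, "jaw": 0.7},
])

```text
time: 13.7
tool_pos: [0.5823, 0.0014, 0.0544]
orientation: [0.006, 0.999, -0.011, -0.047]
force: [0.4, 0.3, -0.5]
gripper_width: 0.697
```

```bash
python3 p.py
```

```text
pitch 0.0931 q4 -0.0152 pos [582.3   1.4  54.4] vel [ 0.01 -0.01 -0.01]
```

Emit:
drive_tool([
  {"x": -40, "y": 0, "z": 0, "roll": 0, "jaw": 0.7},
])

```text
time: 13.82
tool_pos: [0.5433, 0.0023, 0.0579]
orientation: [0.006, 0.999, -0.011, -0.046]
force: [-0.8, -0.2, -0.7]
gripper_width: 0.697
```

```bash
python3 p.py
```

```text
pitch 0.092 q4 -0.0154 pos [543.3   2.3  57.9] vel [-0.6   0.76 -0.08]
```

Emit:
drive_tool([
  {"x": 0, "y": 0, "z": 0, "roll": 0, "jaw": 0.7},
  {"x": 0, "y": 0, "z": 0, "roll": 0, "jaw": 0.7},
])

```text
time: 14.08
tool_pos: [0.5385, 0.0025, 0.0567]
orientation: [0.005, 0.999, -0.011, -0.049]
force: [0.4, -0.2, -0.2]
gripper_width: 0.704
```

```bash
python3 p.py
```

```text
pitch 0.0969 q4 -0.0155 pos [538.5   2.5  56.7] vel [-0.01  0.04  0.02]
```

Emit:
drive_tool([
  {"x": 0, "y": 0, "z": -20, "roll": 0, "jaw": 0.7},
  {"x": 0, "y": 0, "z": -20, "roll": 0, "jaw": 0.7},
  {"x": 0, "y": 0, "z": -20, "roll": 0, "jaw": 0.7},
  {"x": 0, "y": 0, "z": -20, "roll": 0, "jaw": 0.7},
  {"x": 0, "y": 0, "z": -20, "roll": 0, "jaw": 0.7},
  {"x": 0, "y": 0, "z": -20, "roll": 0, "jaw": 0.7},
  {"x": 0, "y": 0, "z": 0, "roll": 0, "jaw": 0.7},
])

```text
time: 14.95
tool_pos: [0.5539, 0.0035, 0.1804]
orientation: [0.006, 0.999, -0.011, -0.047]
force: [0.6, -0.4, 0.0]
gripper_width: 0.696
```

```bash
python3 p.py
```

```text
pitch 0.0936 q4 -0.0136 pos [553.9   3.5 180.4] vel [ 0.02  0.03 -0.  ]
```

Emit:
drive_tool([
  {"x": 0, "y": 0, "z": 60, "roll": 0, "jaw": 0.7},
  {"x": 0, "y": 0, "z": 50, "roll": 0, "jaw": 0.7},
])

```text
time: 15.2
tool_pos: [0.5495, 0.0023, 0.0731]
orientation: [0.006, 0.999, -0.011, -0.04]
force: [-0.4, -0.0, -1.4]
gripper_width: 0.704
```

```bash
python3 p.py
```

```text
pitch 0.0804 q4 -0.0152 pos [549.5   2.3  73.1] vel [ 0.38  0.31 -0.79]
```

Emit:
drive_tool([
  {"x": 0, "y": 0, "z": 0, "roll": 0, "jaw": 0.7},
])

```text
time: 15.32
tool_pos: [0.5448, 0.0024, 0.0683]
orientation: [0.006, 0.999, -0.011, -0.045]
force: [-0.0, 0.9, 0.3]
gripper_width: 0.698
```

```bash
python3 p.py
```

```text
pitch 0.0907 q4 -0.0152 pos [544.8   2.4  68.3] vel [-0.03 -0.05 -0.  ]
```

Emit:
drive_tool([
  {"x": 0, "y": 0, "z": 0, "roll": 0, "jaw": 0.7},
  {"x": 0, "y": 0, "z": 0, "roll": 0, "jaw": 0.7},
  {"x": 0, "y": 0, "z": 0, "roll": 0, "jaw": 0.7},
  {"x": 0, "y": 0, "z": 0, "roll": 0, "jaw": 0.7},
])

```text
time: 15.82
tool_pos: [0.5495, 0.0022, 0.0738]
orientation: [0.006, 0.999, -0.011, -0.041]
force: [0.9, -0.7, 0.7]
gripper_width: 0.702
```

```bash
python3 p.py
```

```text
pitch 0.082 q4 -0.0151 pos [549.5   2.2  73.8] vel [-0.01 -0.01  0.  ]
```

```bash
python3 - <<'E'
from h import *
plan((552,0,5,-1.8),step=40)
E
```

```text
now [549.5   2.2  73.8] psi -1.3 F [ 0.9 -0.7  0.7] jaw 0.702 t 15.825 q6 1.57
2 rows
[{"x": 1, "y": 1, "z": 34, "roll": 0.0, "jaw": 0.7}, {"x": 1, "y": 1, "z": 34, "roll": 0.0, "jaw": 0.7}]
```

Emit:
drive_tool([
  {"x": 4, "y": 1, "z": 34, "roll": 0, "jaw": 0.7},
  {"x": 4, "y": 1, "z": 30, "roll": 0, "jaw": 0.7},
  {"x": 0, "y": 0, "z": 3, "roll": 0, "jaw": 0.7},
])

```text
time: 16.2
tool_pos: [0.556, -0.0008, 0.009]
orientation: [0.006, 0.999, -0.011, -0.037]
force: [-0.5, 0.2, 0.4]
gripper_width: 0.698
```

```bash
python3 - <<'E'
s=open("h.py").read()
a=s.index("            A=math.radians(a+da*k/n)"); b=s.index("        p=q;a+=da")
s=s[:a]+'''            A=R@Ro.from_euler("z",-(acc+da*k/n),degrees=True).as_matrix(); d=A.T@((q-p)/n)
            rows.append(dict(x=round(d[0]),y=round(d[1]),z=round(d[2]),roll=round(-math.radians(da/n),2),jaw=jaw))
        acc+=da
'''+s[b:]
s=s.replace("a=psi(s); rows=[]","a=psi(s); rows=[]; R=rot(s); acc=0")
s=s.replace('"q6",','"tilt",R[:2,2].round(3),"q6",')
open("h.py","w").write(s)
from h import *
plan((552,0,5,-1.8))
E
```

```text
now [556.   -0.8   9. ] psi -1.3 F [-0.5  0.2  0.4] jaw 0.698 t 16.2 tilt [-0.074 -0.011] q6 1.57
1 rows
[{"x": -4, "y": -1, "z": 4, "roll": 0.01, "jaw": 0.7}]
```

Emit:
drive_tool([
  {"x": -3, "y": 0, "z": 4, "roll": 0, "jaw": 0},
  {"x": 0, "y": 0, "z": 0, "roll": 0, "jaw": 0},
  {"x": 0, "y": 0, "z": 0, "roll": 0, "jaw": 0},
  {"x": 0, "y": 0, "z": -40, "roll": 0, "jaw": 0},
  {"x": 0, "y": 0, "z": -40, "roll": 0, "jaw": 0},
  {"x": 0, "y": 0, "z": 0, "roll": 0, "jaw": 0},
])

```text
time: 16.95
tool_pos: [0.5599, 0.0003, 0.0905]
orientation: [0.006, 0.999, -0.011, -0.035]
force: [0.9, -0.1, -1.5]
gripper_width: 0.444
```

```bash
python3 - <<'E'
from h import *
o=held("blue",8)
x,y=at((564.3,205.1),80.3,o); print(x,y)
plan((x,y,90,80.3),jaw=0)
E
```

```text
held (array([559.5,  -1.3]), 83, 40, -1.3) offset in tool x,y [-0.4  1.6] psi -1.3
562.7758392005131 205.77135186702384
now [5.582e+02 4.000e-01 8.850e+01] psi -1.3 F [-0.1  0.2 -1. ] jaw 0.447 t 17.0 tilt [-0.074 -0.01 ] q6 1.57
9 rows
[{"x": 0, "y": -23, "z": 0, "roll": -0.16, "jaw": 0}, {"x": 4, "y": -23, "z": 0, "roll": -0.16, "jaw": 0}, {"x": 7, "y": -22, "z": 0, "roll": -0.16, "jaw": 0}, {"x": 10, "y": -20, "z": 0, "roll": -0.16, "jaw": 0}, {"x": 13, "y": -18, "z": 0, "roll": -0.16, "jaw": 0}, {"x": 16, "y": -16, "z": 0, "roll": -0.16, "jaw": 0}, {"x": 19, "y": -13, "z": 0, "roll": -0.16, "jaw": 0}, {"x": 20, "y": -10, "z": 0, "roll": -0.16, "jaw": 0}, {"x": 22, "y": -7, "z": 0, "roll": -0.16, "jaw": 0}]
```

```bash
python3 - <<'E'
from h import *
x,y=at((570,204),-9.7,(-.4,1.6)); print(x,y)
plan((x,y,88,-9.7),(x,y,40,-9.7),jaw=0,step=42)
E
```

```text
570.6638643949395 205.50972979871617
now [5.582e+02 4.000e-01 8.850e+01] psi -1.3 F [-0.1  0.2 -1. ] jaw 0.447 t 17.0 tilt [-0.074 -0.01 ] q6 1.57
7 rows
[{"x": 2, "y": -41, "z": -1, "roll": 0.03, "jaw": 0}, {"x": 0, "y": -41, "z": -1, "roll": 0.03, "jaw": 0}, {"x": -1, "y": -41, "z": -1, "roll": 0.03, "jaw": 0}, {"x": -2, "y": -41, "z": -1, "roll": 0.03, "jaw": 0}, {"x": -3, "y": -41, "z": -1, "roll": 0.03, "jaw": 0}, {"x": 2, "y": -1, "z": 24, "roll": -0.0, "jaw": 0}, {"x": 2, "y": -1, "z": 24, "roll": -0.0, "jaw": 0}]
```

Emit:
drive_tool([
  {"x": 2, "y": -41, "z": -1, "roll": 0.03, "jaw": 0},
  {"x": 0, "y": -41, "z": -1, "roll": 0.03, "jaw": 0},
  {"x": -1, "y": -41, "z": -1, "roll": 0.03, "jaw": 0},
  {"x": -2, "y": -41, "z": -1, "roll": 0.03, "jaw": 0},
  {"x": -3, "y": -41, "z": -1, "roll": 0.03, "jaw": 0},
  {"x": 2, "y": 0, "z": 24, "roll": 0, "jaw": 0},
  {"x": 2, "y": 0, "z": 20, "roll": 0, "jaw": 0},
  {"x": 0, "y": 0, "z": 0, "roll": 0, "jaw": 0},
])

```text
time: 18.0
tool_pos: [0.5616, 0.207, 0.0309]
orientation: [0.012, 0.995, -0.089, -0.046]
force: [-0.3, 0.1, -0.9]
gripper_width: 0.445
```

```bash
python3 - <<'E'
from h import *
plan((570.6,205.5,13,-9.7),jaw=0,step=20)
E
```

```text
now [561.6 207.   30.9] psi -10.4 F [-0.3  0.1 -0.9] jaw 0.445 t 18.0 tilt [-0.094 -0.016] q6 2.04
2 rows
[{"x": 5, "y": 0, "z": 8, "roll": -0.01, "jaw": 0}, {"x": 5, "y": 0, "z": 8, "roll": -0.01, "jaw": 0}]
```

Emit:
drive_tool([
  {"x": 5, "y": 0, "z": 8, "roll": 0, "jaw": 0},
  {"x": 5, "y": 0, "z": 9, "roll": 0, "jaw": 0},
  {"x": 0, "y": 0, "z": 0, "roll": 0, "jaw": 0.62},
  {"x": 0, "y": 0, "z": 0, "roll": 0, "jaw": 0.62},
  {"x": 0, "y": 0, "z": 0, "roll": 0, "jaw": 0.62},
  {"x": -2, "y": 0, "z": -30, "roll": 0, "jaw": 0.62},
  {"x": -5, "y": 0, "z": -50, "roll": 0, "jaw": 0.62},
])

```text
time: 18.88
tool_pos: [0.5693, 0.2048, 0.0914]
orientation: [0.013, 0.995, -0.091, -0.049]
force: [1.0, 1.1, -0.1]
gripper_width: 0.618
```

```bash
python3 - <<'E'
from h import *
im,C,s=shot("wrist","w4")
for k in ("white","blue"):
  for c in blobs(im,k,1500): print(k,c.mean(0),*rect(onplane(C,c,.021)))
tiles()
plan((423.5,-155,80,4.5),step=50)
E
```

```text
white [308.24895397  98.14016736] [646.6 190.5] 78 38 80.1
blue [313.71039604 239.98762376] [570.7 202. ] 80 39 -10.3
white [649.4 189.9] 74 38 80.1 full end dir [ 0.5 -5. ]
white [ 666.3 -204. ] 78 40 89.3 full end dir [-0.2  0.4]
blue [ 423.5 -155.1] 78 39 4.4 full end dir [-0.1  0. ]
broken [135.1 736.3] 83 38 -50.9 full end dir [-0.8  1.9]
broken [431.8  54. ] 79 39 18.2 full end dir [-4.2 -3.3]
broken [ 773.  -104.2] 73 45 -9.0 full end dir [0.2 0.3]
now [575.4 207.   99. ] psi -10.5 F [ 0.9 -0.2  0.5] jaw 0.62 t 18.975 tilt [-0.085 -0.013] q6 2.04
8 rows
[{"x": -10, "y": 48, "z": 5, "roll": -0.03, "jaw": 0.7}, {"x": -12, "y": 47, "z": 5, "roll": -0.03, "jaw": 0.7}, {"x": -13, "y": 47, "z": 5, "roll": -0.03, "jaw": 0.7}, {"x": -15, "y": 47, "z": 5, "roll": -0.03, "jaw": 0.7}, {"x": -16, "y": 46, "z": 5, "roll": -0.03, "jaw": 0.7}, {"x": -18, "y": 46, "z": 5, "roll": -0.03, "jaw": 0.7}, {"x": -19, "y": 45, "z": 5, "roll": -0.03, "jaw": 0.7}, {"x": -21, "y": 44, "z": 5, "roll": -0.03, "jaw": 0.7}]
```

View pics/w4.png

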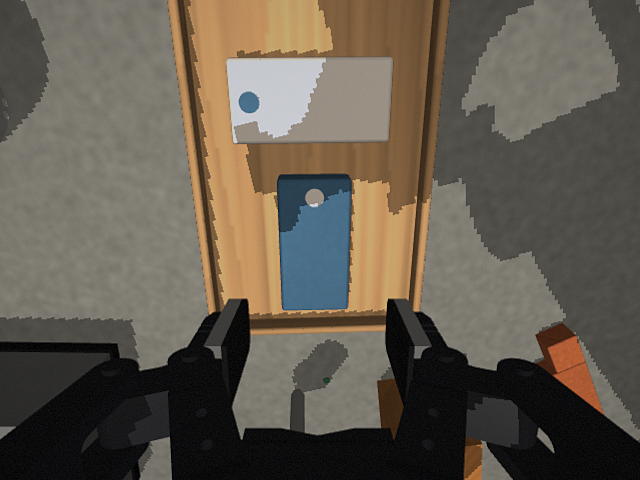

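Both left-tray tiles lie flat and apart. Next is the last blue tile.

Emit:
drive_tool([
  {"x": -10, "y": 48, "z": 5, "roll": -0.03, "jaw": 0.7},
  {"x": -12, "y": 47, "z": 5, "roll": -0.03, "jaw": 0.7},
  {"x": -13, "y": 47, "z": 5, "roll": -0.03, "jaw": 0.7},
  {"x": -15, "y": 47, "z": 5, "roll": -0.03, "jaw": 0.7},
  {"x": -16, "y": 46, "z": 5, "roll": -0.03, "jaw": 0.7},
  {"x": -18, "y": 46, "z": 5, "roll": -0.03, "jaw": 0.7},
  {"x": -19, "y": 45, "z": 5, "roll": -0.03, "jaw": 0.7},
  {"x": -19, "y": 40, "z": 5, "roll": -0.03, "jaw": 0.7},
  {"x": 0, "y": 0, "z": 10, "roll": 0, "jaw": 0.7},
])

```text
time: 20.1
tool_pos: [0.4248, -0.1596, 0.0697]
orientation: [0.006, 0.999, 0.035, -0.033]
force: [0.3, 0.6, -0.3]
gripper_width: 0.702
```

```bash
python3 - <<'E'
from h import *
im,C,s=shot("wrist")
for c in blobs(im,"blue",1500): print(c.mean(0),*rect(onplane(C,c,.016)))
plan((423.5,-155,40,4.5),(423.5,-155,6,4.5))
E
```

```text
[307.678487  259.1820331] [ 424.  -156.9] 81 39 4.6
now [ 423.9 -158.    68. ] psi 4.1 F [-1.2  0.7 -0.5] jaw 0.7 t 20.15 tilt [-0.069 -0.012] q6 1.14
2 rows
[{"x": 2, "y": -3, "z": 28, "roll": -0.01, "jaw": 0.7}, {"x": 2, "y": 0, "z": 34, "roll": -0.0, "jaw": 0.7}]
```

Emit:
drive_tool([
  {"x": 2, "y": -2, "z": 28, "roll": 0, "jaw": 0.7},
  {"x": 2, "y": 0, "z": 26, "roll": 0, "jaw": 0.7},
  {"x": 0, "y": 0, "z": 6, "roll": 0, "jaw": 0.7},
])

```text
time: 20.52
tool_pos: [0.4258, -0.154, 0.0071]
orientation: [0.005, 0.999, 0.036, -0.033]
force: [0.6, -0.1, 0.7]
gripper_width: 0.696
```

```bash
python3 - <<'E'
from h import *
plan((424,-156,5,4.5))
E
```

```text
now [ 425.8 -154.     7.1] psi 4.1 F [ 0.6 -0.1  0.7] jaw 0.696 t 20.525 tilt [-0.066 -0.012] q6 1.16
1 rows
[{"x": -2, "y": 2, "z": 2, "roll": -0.01, "jaw": 0.7}]
```

Emit:
drive_tool([
  {"x": -2, "y": 2, "z": 2, "roll": 0, "jaw": 0},
  {"x": 0, "y": 0, "z": 0, "roll": 0, "jaw": 0},
  {"x": 0, "y": 0, "z": 0, "roll": 0, "jaw": 0},
  {"x": 2, "y": 0, "z": -40, "roll": 0, "jaw": 0},
  {"x": 2, "y": 0, "z": -40, "roll": 0, "jaw": 0},
  {"x": 0, "y": 0, "z": 0, "roll": 0, "jaw": 0},
])

```text
time: 21.28
tool_pos: [0.4344, -0.1536, 0.0884]
orientation: [0.005, 0.999, 0.037, -0.032]
force: [0.5, -0.8, -1.7]
gripper_width: 0.445
```

```bash
python3 - <<'E'
from h import *
o=held("blue",8)
x,y=at((589.8,-208.6),2.4,o); print(x,y)
plan((x,y,85,2.4),(x,y,40,2.4),jaw=0,step=42)
E
```

```text
held (array([ 433.7, -155.3]), 84, 40, 4.4) offset in tool x,y [-0.8  1.6] psi 4.2
590.5303519247032 -206.92368469741697
now [ 432.7 -153.    86.6] psi 4.2 F [-0.5  0.3 -1.9] jaw 0.446 t 21.325 tilt [-0.067 -0.011] q6 1.15
6 rows
[{"x": 38, "y": 16, "z": -2, "roll": 0.01, "jaw": 0}, {"x": 38, "y": 16, "z": -2, "roll": 0.01, "jaw": 0}, {"x": 39, "y": 16, "z": -2, "roll": 0.01, "jaw": 0}, {"x": 39, "y": 15, "z": -2, "roll": 0.01, "jaw": 0}, {"x": 2, "y": 0, "z": 22, "roll": -0.0, "jaw": 0}, {"x": 2, "y": 0, "z": 22, "roll": -0.0, "jaw": 0}]
```

Emit:
drive_tool([
  {"x": 38, "y": 16, "z": -2, "roll": 0.01, "jaw": 0},
  {"x": 38, "y": 16, "z": -2, "roll": 0.01, "jaw": 0},
  {"x": 39, "y": 16, "z": -2, "roll": 0.01, "jaw": 0},
  {"x": 38, "y": 15, "z": -2, "roll": 0.01, "jaw": 0},
  {"x": 2, "y": 0, "z": 22, "roll": 0, "jaw": 0},
  {"x": 2, "y": 0, "z": 20, "roll": 0, "jaw": 0},
  {"x": 0, "y": 0, "z": 0, "roll": 0, "jaw": 0},
])

```text
time: 22.2
tool_pos: [0.5836, -0.2052, 0.0265]
orientation: [0.001, 0.999, 0.016, -0.044]
force: [-0.5, -0.1, -1.6]
gripper_width: 0.446
```

```bash
python3 - <<'E'
from h import *
plan((590.5,-207,13,2.4),jaw=0,step=20)
E
```

```text
now [ 583.6 -205.2   26.5] psi 1.8 F [-0.5 -0.1 -1.6] jaw 0.446 t 22.2 tilt [-0.087 -0.003] q6 1.2
1 rows
[{"x": 8, "y": 2, "z": 13, "roll": -0.01, "jaw": 0}]
```

Emit:
drive_tool([
  {"x": 6, "y": 2, "z": 7, "roll": 0, "jaw": 0},
  {"x": 2, "y": 0, "z": 6, "roll": 0, "jaw": 0},
  {"x": 0, "y": 0, "z": 0, "roll": 0, "jaw": 0.62},
  {"x": 0, "y": 0, "z": 0, "roll": 0, "jaw": 0.62},
  {"x": 0, "y": 0, "z": 0, "roll": 0, "jaw": 0.62},
  {"x": -2, "y": 0, "z": -30, "roll": 0, "jaw": 0.62},
  {"x": -5, "y": 0, "z": -50, "roll": 0, "jaw": 0.62},
])

```text
time: 23.08
tool_pos: [0.588, -0.206, 0.0921]
orientation: [-0.0, 0.999, 0.016, -0.046]
force: [0.5, 0.5, 0.1]
gripper_width: 0.621
```

```bash
python3 - <<'E'
from h import *
im,C,s=shot("wrist","w5")
for k in ("white","blue"):
  for c in blobs(im,k,1500): print(k,c.mean(0),*rect(onplane(C,c,.021)))
tiles()
u=np.array([math.cos(math.radians(18.2)),math.sin(math.radians(18.2))]); g=np.array([431.8,54])-8*u; print(g)
plan((*g,80,18.2),step=50)
E
```

```text
white [314.97484277 102.31656184] [ 664.4 -204.1] 78 39 -87.8
blue [318.76903553 240.3248731 ] [ 590.3 -208.5] 81 39 2.2
white [648.4 191.9] 79 41 80.1 full end dir [-0.   0.1]
blue [570.4 203.2] 79 40 -10.0 full end dir [0.1 0.3]
broken [133.5 737.5] 79 38 -52.8 full end dir [-0.3  1.3]
broken [362.8 257.1] 79 39 -2.3 full end dir [-4.7 -1.7]
broken [431.8  54. ] 79 39 18.2 full end dir [-4.1 -3.2]
broken [ 773.3 -104.1] 73 45 -8.4 full end dir [0.6 0.2]
[424.20022359  51.50132065]
now [ 594.  -208.2   99.9] psi 1.8 F [ 1.3 -0.2  0.3] jaw 0.621 t 23.175 tilt [-0.078 -0.007] q6 1.2
7 rows
[{"x": -23, "y": -38, "z": 4, "roll": -0.04, "jaw": 0.7}, {"x": -21, "y": -39, "z": 4, "roll": -0.04, "jaw": 0.7}, {"x": -20, "y": -40, "z": 4, "roll": -0.04, "jaw": 0.7}, {"x": -18, "y": -40, "z": 4, "roll": -0.04, "jaw": 0.7}, {"x": -16, "y": -41, "z": 4, "roll": -0.04, "jaw": 0.7}, {"x": -15, "y": -42, "z": 4, "roll": -0.04, "jaw": 0.7}, {"x": -13, "y": -42, "z": 4, "roll": -0.04, "jaw": 0.7}]
```

View pics/w5.png

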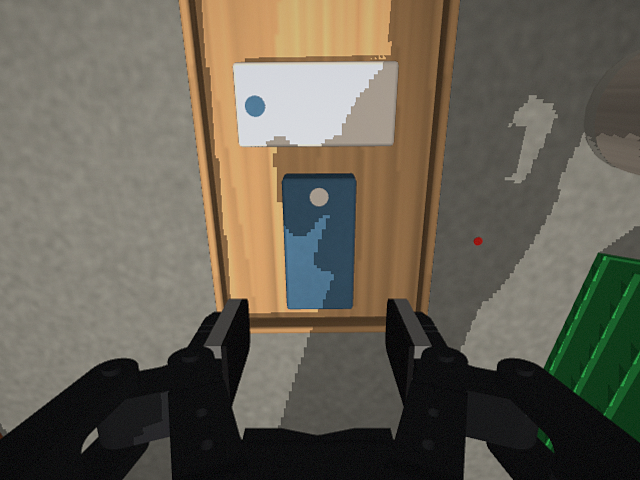

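The right tray is done, with both tiles flat. Next is the first broken tile.

Emit:
drive_tool([
  {"x": -23, "y": -38, "z": 4, "roll": -0.04, "jaw": 0.7},
  {"x": -21, "y": -39, "z": 4, "roll": -0.04, "jaw": 0.7},
  {"x": -20, "y": -40, "z": 4, "roll": -0.04, "jaw": 0.7},
  {"x": -18, "y": -40, "z": 4, "roll": -0.04, "jaw": 0.7},
  {"x": -16, "y": -41, "z": 4, "roll": -0.04, "jaw": 0.7},
  {"x": -15, "y": -42, "z": 4, "roll": -0.04, "jaw": 0.7},
  {"x": -9, "y": -36, "z": 4, "roll": -0.04, "jaw": 0.7},
  {"x": 0, "y": 0, "z": 20, "roll": 0, "jaw": 0.7},
])

```text
time: 24.18
tool_pos: [0.4287, 0.0526, 0.0661]
orientation: [-0.0, 0.987, 0.158, -0.03]
force: [0.3, -0.6, 0.5]
gripper_width: 0.7
```

```bash
python3 - <<'E'
from h import *
im,C,s=shot("wrist")
for c in blobs(im,"broken",1500): print(c.mean(0),*rect(onplane(C,c,.016)))
plan((424,51.5,30,18.2),(424,51.5,5,18.2))
E
```

```text
[320.13625866 260.46882217] [431.   53.1] 79 40 18.3
now [426.4  51.8  63.2] psi 18.2 F [-1.7 -0.4 -1.9] jaw 0.696 t 24.225 tilt [-0.065 -0.009] q6 1.32
2 rows
[{"x": 0, "y": 0, "z": 33, "roll": 0.0, "jaw": 0.7}, {"x": 2, "y": 0, "z": 25, "roll": -0.0, "jaw": 0.7}]
```

Emit:
drive_tool([
  {"x": 0, "y": 0, "z": 33, "roll": 0, "jaw": 0.7},
  {"x": 2, "y": 0, "z": 20, "roll": 0, "jaw": 0.7},
  {"x": 0, "y": 0, "z": 3, "roll": 0, "jaw": 0.7},
])

```text
time: 24.6
tool_pos: [0.4259, 0.0519, 0.0072]
orientation: [-0.0, 0.987, 0.158, -0.031]
force: [-0.3, 0.0, -0.3]
gripper_width: 0.7
```

```bash
python3 - <<'E'
from h import *
plan((424,51.5,5,18.2))
E
```

```text
now [425.9  51.9   7.2] psi 18.2 F [-0.3  0.  -0.3] jaw 0.7 t 24.6 tilt [-0.062 -0.009] q6 1.33
1 rows
[{"x": -2, "y": 0, "z": 2, "roll": 0.0, "jaw": 0.7}]
```

Emit:
drive_tool([
  {"x": -1, "y": 0, "z": 3, "roll": 0, "jaw": 0},
  {"x": 0, "y": 0, "z": 0, "roll": 0, "jaw": 0},
  {"x": 0, "y": 0, "z": 0, "roll": 0, "jaw": 0},
  {"x": 2, "y": 0, "z": -45, "roll": 0, "jaw": 0},
  {"x": 2, "y": 0, "z": -45, "roll": 0, "jaw": 0},
  {"x": 2, "y": 0, "z": -45, "roll": 0, "jaw": 0},
  {"x": 0, "y": 0, "z": 0, "roll": 0, "jaw": 0},
])

```text
time: 25.48
tool_pos: [0.4402, 0.0541, 0.145]
orientation: [-0.0, 0.987, 0.158, -0.03]
force: [-0.3, -0.6, -1.3]
gripper_width: 0.443
```

```bash
python3 - <<'E'
from h import *
im,C,s=shot("top"); 
for c in blobs(im,"green",1500):
    P=onplane(C,c,.08)[:,:2]*1000; hull=cv2.approxPolyDP(c[:,None],5,True)[:,0]; print(hull.tolist(), onplane(C,hull,.08)[:,:2].round(3).tolist())
plan((489,-428,140,-2),step=52,jaw=0)
E
```

```text
[[461, 234], [455, 298], [523, 305], [527, 236], [477, 229]] [[0.569, -0.358], [0.415, -0.334], [0.397, -0.494], [0.563, -0.518], [0.581, -0.398]]
now [438.1  54.  142.8] psi 18.2 F [-1.2  0.5 -1.1] jaw 0.451 t 25.525 tilt [-0.063 -0.009] q6 1.33
10 rows
[{"x": -10, "y": 47, "z": 0, "roll": 0.04, "jaw": 0}, {"x": -8, "y": 48, "z": 0, "roll": 0.04, "jaw": 0}, {"x": -7, "y": 48, "z": 0, "roll": 0.04, "jaw": 0}, {"x": -5, "y": 48, "z": 0, "roll": 0.04, "jaw": 0}, {"x": -3, "y": 48, "z": 0, "roll": 0.04, "jaw": 0}, {"x": -2, "y": 48, "z": 0, "roll": 0.04, "jaw": 0}, {"x": 0, "y": 48, "z": 0, "roll": 0.04, "jaw": 0}, {"x": 2, "y": 48, "z": 0, "roll": 0.04, "jaw": 0}, {"x": 3, "y": 48, "z": 0, "roll": 0.04, "jaw": 0}, {"x": 5, "y": 48, "z": 0, "roll": 0.04, "jaw": 0}]
```

Emit:
drive_tool([
  {"x": -10, "y": 47, "z": 0, "roll": 0.04, "jaw": 0},
  {"x": -8, "y": 48, "z": 0, "roll": 0.04, "jaw": 0},
  {"x": -7, "y": 48, "z": 0, "roll": 0.04, "jaw": 0},
  {"x": -5, "y": 48, "z": 0, "roll": 0.04, "jaw": 0},
  {"x": -3, "y": 48, "z": 0, "roll": 0.04, "jaw": 0},
  {"x": -2, "y": 48, "z": 0, "roll": 0.04, "jaw": 0},
  {"x": 0, "y": 48, "z": 0, "roll": 0.04, "jaw": 0},
  {"x": 2, "y": 48, "z": 0, "roll": 0.04, "jaw": 0},
  {"x": 3, "y": 48, "z": 0, "roll": 0.06, "jaw": 0},
  {"x": 5, "y": 50, "z": 0, "roll": 0.06, "jaw": 0},
])

```text
time: 26.78
tool_pos: [0.4632, -0.433, 0.1213]
orientation: [-0.001, 0.997, -0.065, -0.046]
force: [0.9, -0.3, -1.5]
gripper_width: 0.451
```

```bash
python3 - <<'E'
from h import *
plan((484,-435,110,-8),(484,-435,70,-8),jaw=0)
E
```

```text
now [ 463.2 -433.   121.3] psi -7.5 F [ 0.9 -0.3 -1.5] jaw 0.451 t 26.775 tilt [-0.091  0.008] q6 0.97
2 rows
[{"x": 22, "y": -1, "z": 9, "roll": 0.01, "jaw": 0}, {"x": 4, "y": 0, "z": 40, "roll": -0.0, "jaw": 0}]
```

Emit:
drive_tool([
  {"x": 22, "y": -1, "z": 5, "roll": 0, "jaw": 0},
  {"x": 2, "y": 0, "z": 22, "roll": 0, "jaw": 0},
  {"x": 2, "y": 0, "z": 25, "roll": 0, "jaw": 0},
  {"x": 0, "y": 0, "z": 0, "roll": 0, "jaw": 0.65},
  {"x": 0, "y": 0, "z": 0, "roll": 0, "jaw": 0.65},
  {"x": 0, "y": 0, "z": 0, "roll": 0, "jaw": 0.65},
  {"x": -3, "y": 0, "z": -45, "roll": 0, "jaw": 0.65},
  {"x": -3, "y": 0, "z": -45, "roll": 0, "jaw": 0.65},
  {"x": 0, "y": 0, "z": 0, "roll": 0, "jaw": 0.65},
])

```text
time: 27.9
tool_pos: [0.4826, -0.437, 0.1517]
orientation: [-0.004, 0.996, -0.068, -0.05]
force: [0.1, 0.5, 1.0]
gripper_width: 0.649
```

```bash
python3 - <<'E'
from h import *
im,C,s=shot("wrist","w6")
im,C,s=shot("scene","s2")
tiles()
plan((400,0,170,0),(357,257.4,150,-2.1),step=55)
E
```

```text
white [648.4 191.9] 79 41 80.1 full end dir [-0.   0.1]
white [ 666.3 -204. ] 78 40 89.3 full end dir [0.1 0.3]
blue [570.4 203.2] 79 40 -10.0 full end dir [0.  0.3]
blue [ 589.1 -207.7] 79 39 2.2 full end dir [0.2 0. ]
broken [134.1 736.9] 78 38 -52.4 full end dir [-2.3  2.3]
broken [362.7 257.1] 79 39 -2.1 full end dir [-4.4 -1.7]
broken [ 482.4 -433.8] 79 39 -9.9 full end dir [-8.7  1.2]
broken [ 773.3 -104.1] 73 45 -8.4 full end dir [-0.2  0.2]
now [ 479.6 -434.3  145.5] psi -7.8 F [ 0.   0.7 -1. ] jaw 0.653 t 28.05 tilt [-0.107  0.022] q6 0.99
14 rows
[{"x": -16, "y": -47, "z": -1, "roll": -0.02, "jaw": 0.7}, {"x": -15, "y": -47, "z": -1, "roll": -0.02, "jaw": 0.7}, {"x": -14, "y": -47, "z": -1, "roll": -0.02, "jaw": 0.7}, {"x": -13, "y": -47, "z": -1, "roll": -0.02, "jaw": 0.7}, {"x": -13, "y": -47, "z": -1, "roll": -0.02, "jaw": 0.7}, {"x": -12, "y": -48, "z": -1, "roll": -0.02, "jaw": 0.7}, {"x": -11, "y": -48, "z": -1, "roll": -0.02, "jaw": 0.7}, {"x": -11, "y": -48, "z": -1, "roll": -0.02, "jaw": 0.7}, {"x": -10, "y": -48, "z": -1, "roll": -0.02, "jaw": 0.7}, {"x": -8, "y": -51, "z": 6, "roll": 0.01, "jaw": 0.7}, {"x": -8, "y": -51, "z": 6, "roll": 0.01, "jaw": 0.7}, {"x": -9, "y": -51, "z": 6, "roll": 0.01, "jaw": 0.7}, {"x": -9, "y": -51, "z": 6, "roll": 0.01, "jaw": 0.7}, {"x": -10, "y": -51, "z": 6, "roll": 0.01, "jaw": 0.7}]
```

View pics/s2.png

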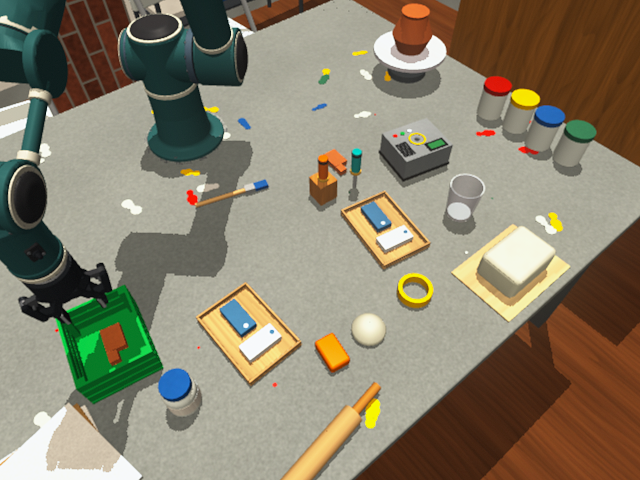

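Broken tile 1 is in the crate at about (112,345), and all four whole tiles are flat in the trays. Next is broken tile 2; I'll triangulate the probe at the same time.

Emit:
drive_tool([
  {"x": -15, "y": -47, "z": -1, "roll": -0.02, "jaw": 0.7},
  {"x": -14, "y": -47, "z": -1, "roll": -0.02, "jaw": 0.7},
  {"x": -13, "y": -47, "z": -1, "roll": -0.02, "jaw": 0.7},
  {"x": -12, "y": -47, "z": -1, "roll": -0.02, "jaw": 0.7},
  {"x": -12, "y": -47, "z": -1, "roll": -0.02, "jaw": 0.7},
  {"x": -10, "y": -48, "z": -2, "roll": -0.02, "jaw": 0.7},
  {"x": -9, "y": -48, "z": -3, "roll": -0.02, "jaw": 0.7},
  {"x": -9, "y": -48, "z": -3, "roll": -0.02, "jaw": 0.7},
  {"x": -8, "y": -48, "z": -3, "roll": -0.02, "jaw": 0.7},
  {"x": -8, "y": -51, "z": 0, "roll": 0.01, "jaw": 0.7},
])

```text
time: 29.3
tool_pos: [0.3803, 0.0635, 0.1694]
orientation: [-0.018, 0.998, 0.016, -0.066]
force: [1.0, 0.7, -0.2]
gripper_width: 0.699
```

```bash
python3 - <<'E'
from h import *
sc=np.ascontiguousarray(cv2.imread("pics/s2.png")[:,:,::-1]); tp=np.ascontiguousarray(cv2.imread("pics/top0.png")[:,:,::-1])
def m(im,box,lo,hi):
    x0,y0,x1,y1=box; h=cv2.cvtColor(im,cv2.COLOR_RGB2HSV)[y0:y1,x0:x1]; k=cv2.inRange(h,np.array(lo),np.array(hi)); v,u=np.nonzero(k); return u+x0,v+y0
for nm,lo,hi,sb,tb in (("probe",(0,180,100),(15,255,255),(310,150,335,185),(235,280,268,312)),("decoy",(80,100,60),(95,255,255),(345,140,370,180),(200,270,228,298))):
    u,v=m(sc,sb,lo,hi);ut,vt=m(tp,tb,lo,hi)
    print(nm,"scene",u.mean().round(1),v.mean().round(1),(u.min(),u.max(),v.min(),v.max()),"top",(ut.mean().round(1),vt.mean().round(1)) if len(ut) else None,len(ut))
    if len(ut): print(cross(cam("scene"),(u.mean(),v.mean()),cam("top"),(ut.mean(),vt.mean())))
cs=cv2.resize(tp[255:335,190:290],(800,640),interpolation=cv2.INTER_NEAREST)[:600]; cv2.imwrite("pics/cr.png",cs[:,:,::-1])
plan((357,257.4,150,-2.1),(357,257,40,-2))
E
```

```text
probe scene 325.1 167.9 (np.int64(310), np.int64(334), np.int64(150), np.int64(184)) top (np.float64(245.6), np.float64(293.5)) 65
(array([0.4299409 , 0.16075716, 0.09835378]), np.float64(0.0009394458708041347))
decoy scene 355.9 159.8 (np.int64(352), np.int64(361), np.int64(148), np.int64(171)) top (np.float64(211.5), np.float64(282.7)) 82
(array([0.45508962, 0.2399002 , 0.09647211]), np.float64(0.005696492698774681))
now [380.3  63.5 169.4] psi 2.0 F [ 1.   0.7 -0.2] jaw 0.699 t 29.3 tilt [-0.131  0.034] q6 1.59
7 rows
[{"x": -4, "y": -48, "z": 7, "roll": 0.02, "jaw": 0.7}, {"x": -4, "y": -48, "z": 7, "roll": 0.02, "jaw": 0.7}, {"x": -5, "y": -48, "z": 7, "roll": 0.02, "jaw": 0.7}, {"x": -6, "y": -48, "z": 7, "roll": 0.02, "jaw": 0.7}, {"x": 5, "y": 1, "z": 36, "roll": -0.0, "jaw": 0.7}, {"x": 5, "y": 1, "z": 36, "roll": -0.0, "jaw": 0.7}, {"x": 5, "y": 1, "z": 36, "roll": -0.0, "jaw": 0.7}]
```

View pics/cr.png

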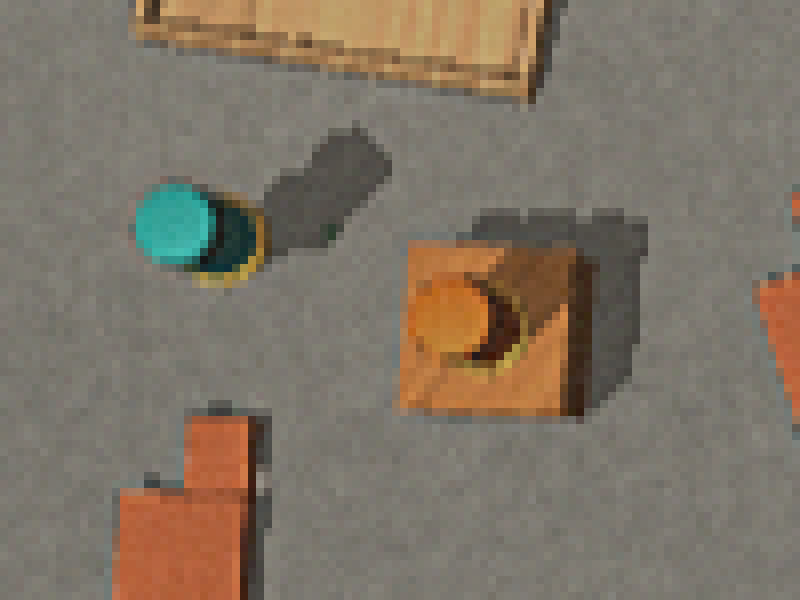

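The crop shows the probe handle's top at full-image pixel (246,294.6) and the decoy's at (212,283). The tool tilt is creeping up with each row, so I'll check how it behaves at rest.

```bash
cat > p.py <<'E'
from h import *
s=manip.observe(); q=s["joints"]; print("pitch",round(q[1]+q[2]+q[4]-math.pi,4),"q",q.round(4)[[1,2,3,4]],"pos",(s["tool_pos"]*1000).round(1),"vel",s["joint_vel"][[1,2,4]].round(3))
E
python3 p.py
```

```text
pitch 0.1298 q [-0.1626  2.1748  0.0438  1.2592] pos [380.3  63.5 169.4] vel [-0.14   0.096  0.032]
```

Emit:
drive_tool([
  {"x": 0, "y": 0, "z": 0, "roll": 0, "jaw": 0.7},
])

```text
time: 29.42
tool_pos: [0.3784, 0.0659, 0.1682]
orientation: [-0.018, 0.997, 0.018, -0.067]
force: [-0.6, 0.9, -0.1]
gripper_width: 0.705
```

```bash
python3 p.py
```

```text
pitch 0.1322 q [-0.1628  2.1775  0.0447  1.2591] pos [378.4  65.9 168.2] vel [ 0.013  0.009 -0.013]
```

Emit:
drive_tool([
  {"x": 0, "y": 0, "z": 0, "roll": 0, "jaw": 0.7},
])

```text
time: 29.55
tool_pos: [0.3776, 0.0657, 0.1672]
orientation: [-0.018, 0.997, 0.019, -0.068]
force: [0.0, -0.7, 0.8]
gripper_width: 0.698
```

```bash
python3 p.py
```

```text
pitch 0.1342 q [-0.162   2.179   0.0439  1.2587] pos [377.6  65.7 167.2] vel [0.002 0.014 0.002]
```

Emit:
drive_tool([
  {"x": 0, "y": 0, "z": 0, "roll": 0, "jaw": 0.7},
])

```text
time: 29.68
tool_pos: [0.3773, 0.0648, 0.1665]
orientation: [-0.017, 0.997, 0.018, -0.068]
force: [-0.3, -0.2, 0.9]
gripper_width: 0.697
```

```bash
python3 p.py
```

```text
pitch 0.1356 q [-0.1611  2.1797  0.0434  1.2585] pos [377.3  64.8 166.5] vel [ 0.005  0.005 -0.002]
```

Emit:
drive_tool([
  {"x": 0, "y": 0, "z": 0, "roll": 0, "jaw": 0.7},
])

```text
time: 29.8
tool_pos: [0.3773, 0.0638, 0.1662]
orientation: [-0.017, 0.997, 0.017, -0.069]
force: [-0.5, -0.5, 0.4]
gripper_width: 0.697
```

```bash
python3 p.py
```

```text
pitch 0.1363 q [-0.1603  2.1798  0.0431  1.2584] pos [377.3  63.8 166.2] vel [ 0.004  0.001 -0.001]
```

Emit:
drive_tool([
  {"x": 0, "y": 0, "z": 0, "roll": 0, "jaw": 0.7},
])

```text
time: 29.92
tool_pos: [0.3775, 0.063, 0.166]
orientation: [-0.017, 0.997, 0.017, -0.069]
force: [-0.3, -0.7, -0.1]
gripper_width: 0.701
```

```bash
python3 p.py
```

```text
pitch 0.1366 q [-0.1598  2.1797  0.0429  1.2583] pos [377.5  63.  166. ] vel [ 0.004 -0.001  0.   ]
```

Emit:
drive_tool([
  {"x": 0, "y": 0, "z": 0, "roll": 0, "jaw": 0.7},
])

```text
time: 30.05
tool_pos: [0.3776, 0.0625, 0.166]
orientation: [-0.017, 0.997, 0.016, -0.069]
force: [0.2, 0.0, -0.4]
gripper_width: 0.698
```

```bash
python3 p.py
```

```text
pitch 0.1367 q [-0.1596  2.1796  0.0428  1.2584] pos [377.6  62.5 166. ] vel [ 0.001 -0.003 -0.001]
```

Emit:
drive_tool([
  {"x": 50, "y": 0, "z": 0, "roll": 0, "jaw": 0.7},
  {"x": 50, "y": 0, "z": 0, "roll": 0, "jaw": 0.7},
  {"x": 50, "y": 0, "z": 0, "roll": 0, "jaw": 0.7},
  {"x": 50, "y": 0, "z": 0, "roll": 0, "jaw": 0.7},
])

```text
time: 30.55
tool_pos: [0.5793, 0.0684, 0.1388]
orientation: [-0.017, 0.997, 0.015, -0.068]
force: [0.1, -0.7, 0.5]
gripper_width: 0.701
```

```bash
python3 p.py
```

```text
pitch 0.1352 q [0.2528 1.8014 0.0421 1.2225] pos [579.3  68.4 138.8] vel [ 0.785 -0.848  0.05 ]
```

Emit:
drive_tool([
  {"x": 0, "y": 0, "z": 0, "roll": 0, "jaw": 0.7},
  {"x": 0, "y": 0, "z": 0, "roll": 0, "jaw": 0.7},
  {"x": 0, "y": 0, "z": 0, "roll": 0, "jaw": 0.7},
])

```text
time: 30.92
tool_pos: [0.5803, 0.0678, 0.137]
orientation: [-0.017, 0.997, 0.015, -0.069]
force: [0.2, 0.4, -0.3]
gripper_width: 0.695
```

```bash
python3 p.py
```

```text
pitch 0.138 q [0.258  1.7988 0.042  1.2227] pos [580.3  67.8 137. ] vel [-0.006  0.01   0.005]
```

Emit:
drive_tool([
  {"x": -20, "y": 0, "z": 0, "roll": 0, "jaw": 0.7},
  {"x": -20, "y": 0, "z": 0, "roll": 0, "jaw": 0.7},
  {"x": -20, "y": 0, "z": 0, "roll": 0, "jaw": 0.7},
  {"x": -20, "y": 0, "z": 0, "roll": 0, "jaw": 0.7},
])

```text
time: 31.42
tool_pos: [0.4957, 0.0651, 0.1503]
orientation: [-0.017, 0.997, 0.015, -0.068]
force: [0.0, -0.3, -0.4]
gripper_width: 0.701
```

```bash
python3 p.py
```

```text
pitch 0.1356 q [0.0901 1.9696 0.0425 1.2175] pos [495.7  65.1 150.3] vel [-0.351  0.333  0.01 ]
```

Emit:
drive_tool([
  {"x": 0, "y": 0, "z": -50, "roll": 0, "jaw": 0.7},
  {"x": 0, "y": 0, "z": -50, "roll": 0, "jaw": 0.7},
  {"x": 0, "y": 0, "z": -50, "roll": 0, "jaw": 0.7},
])

```text
time: 31.8
tool_pos: [0.5056, 0.0599, 0.2971]
orientation: [-0.017, 0.997, 0.015, -0.075]
force: [0.6, 0.7, -0.1]
gripper_width: 0.702
```

```bash
python3 p.py
```

```text
pitch 0.1498 q [0.0134 1.7741 0.0384 1.504 ] pos [505.6  59.9 297.1] vel [-0.128 -0.63   0.742]
```

Emit:
drive_tool([
  {"x": 0, "y": 0, "z": 20, "roll": 0, "jaw": 0.7},
  {"x": 0, "y": 0, "z": 20, "roll": 0, "jaw": 0.7},
  {"x": 0, "y": 0, "z": 20, "roll": 0, "jaw": 0.7},
  {"x": 0, "y": 0, "z": 20, "roll": 0, "jaw": 0.7},
  {"x": 0, "y": 0, "z": 20, "roll": 0, "jaw": 0.7},
])

```text
time: 32.42
tool_pos: [0.4881, 0.0633, 0.198]
orientation: [-0.017, 0.997, 0.015, -0.07]
force: [-0.3, -0.4, -0.4]
gripper_width: 0.699
```

```bash
python3 p.py
```

```text
pitch 0.14 q [0.0352 1.935  0.0407 1.3113] pos [488.1  63.3 198. ] vel [ 0.081  0.262 -0.32 ]
```

Tilt follows the motion and can't be commanded away. It acts about the jaw axis, so the objects themselves stay level in the grip, and I'll carry on.

```bash
python3 - <<'E'
from h import *
plan((345,257.4,170,-2.1),(345,257.4,40,-2),step=42)
E
```

```text
now [488.1  63.3 198. ] psi 1.9 F [-0.3 -0.4 -0.4] jaw 0.699 t 32.425 tilt [-0.141  0.032] q6 1.58
10 rows
[{"x": -22, "y": -33, "z": 9, "roll": 0.01, "jaw": 0.7}, {"x": -22, "y": -33, "z": 9, "roll": 0.01, "jaw": 0.7}, {"x": -23, "y": -32, "z": 9, "roll": 0.01, "jaw": 0.7}, {"x": -23, "y": -32, "z": 9, "roll": 0.01, "jaw": 0.7}, {"x": -23, "y": -32, "z": 9, "roll": 0.01, "jaw": 0.7}, {"x": -24, "y": -31, "z": 9, "roll": 0.01, "jaw": 0.7}, {"x": 5, "y": 1, "z": 32, "roll": -0.0, "jaw": 0.7}, {"x": 5, "y": 1, "z": 32, "roll": -0.0, "jaw": 0.7}, {"x": 5, "y": 1, "z": 32, "roll": -0.0, "jaw": 0.7}, {"x": 5, "y": 1, "z": 32, "roll": -0.0, "jaw": 0.7}]
```

Emit:
drive_tool([
  {"x": -22, "y": -33, "z": 9, "roll": 0.01, "jaw": 0.7},
  {"x": -22, "y": -33, "z": 9, "roll": 0.01, "jaw": 0.7},
  {"x": -23, "y": -32, "z": 9, "roll": 0.01, "jaw": 0.7},
  {"x": -23, "y": -32, "z": 9, "roll": 0.01, "jaw": 0.7},
  {"x": -23, "y": -32, "z": 9, "roll": 0.01, "jaw": 0.7},
  {"x": -24, "y": -31, "z": 9, "roll": 0.01, "jaw": 0.7},
  {"x": 0, "y": 0, "z": 0, "roll": 0, "jaw": 0.7},
])

```text
time: 33.3
tool_pos: [0.3231, 0.2567, 0.1524]
orientation: [-0.011, 0.996, -0.017, -0.084]
force: [0.8, 0.4, -0.4]
gripper_width: 0.7
```

```bash
python3 - <<'E'
from h import *
im,C,s=shot("wrist")
for c in blobs(im,"broken",1500): print(c.mean(0),*rect(onplane(C,c,.016)))
tiles()
plan((345,257.4,40,-2),(345,257.4,5,-2),step=42)
E
```

```text
[321.3915493  144.28169014] [361.7 255.8] 79 40 -2.0
white [648.4 192. ] 79 41 80.1 full end dir [-0.   0.1]
white [ 666.7 -203.5] 79 40 -87.7 full end dir [-0.2 -0.2]
blue [570.4 203.7] 79 39 -10.3 full end dir [ 0.1 -0.1]
blue [ 589.1 -207.7] 79 39 2.2 full end dir [0.2 0.1]
broken [131.1 740.5] 71 35 -43.9 full end dir [-2.4  0.6]
broken [ 483.2 -433.9] 81 39 -9.6 full end dir [-5.5 -0.7]
broken [ 773.3 -104.1] 73 45 -8.4 full end dir [0.  0.2]
now [325.  255.7 153.1] psi -2.0 F [ 0.6 -0.4  0.2] jaw 0.701 t 33.4 tilt [-0.165  0.024] q6 2.08
4 rows
[{"x": 13, "y": 0, "z": 36, "roll": 0.0, "jaw": 0.7}, {"x": 13, "y": 0, "z": 36, "roll": 0.0, "jaw": 0.7}, {"x": 13, "y": 0, "z": 36, "roll": 0.0, "jaw": 0.7}, {"x": 6, "y": 1, "z": 35, "roll": -0.0, "jaw": 0.7}]
```

Emit:
drive_tool([
  {"x": 13, "y": 0, "z": 36, "roll": 0, "jaw": 0.7},
  {"x": 13, "y": 0, "z": 36, "roll": 0, "jaw": 0.7},
  {"x": 10, "y": 0, "z": 36, "roll": 0, "jaw": 0.7},
  {"x": 5, "y": 1, "z": 28, "roll": 0, "jaw": 0.7},
  {"x": 0, "y": 0, "z": 0, "roll": 0, "jaw": 0.7},
])

```text
time: 34.02
tool_pos: [0.3475, 0.2522, 0.0082]
orientation: [-0.011, 0.996, -0.021, -0.081]
force: [-0.3, 0.1, 1.1]
gripper_width: 0.7
```

```bash
python3 p.py; python3 - <<'E'
from h import *
plan((345,256.5,7,-2))
E
```

```text
pitch 0.1347 q [0.1501 2.2198 0.1246 0.9064] pos [347.5 252.2   8.2] vel [-0.018 -0.027  0.002]
now [347.5 252.2   8.2] psi -2.3 F [-0.3  0.1  1.1] jaw 0.7 t 34.025 tilt [-0.161  0.025] q6 2.02
1 rows
[{"x": -2, "y": -4, "z": 2, "roll": -0.01, "jaw": 0.7}]
```

Emit:
drive_tool([
  {"x": -2, "y": -3, "z": 1, "roll": 0, "jaw": 0.7},
  {"x": 0, "y": 0, "z": 0, "roll": 0, "jaw": 0},
  {"x": 0, "y": 0, "z": 0, "roll": 0, "jaw": 0},
  {"x": 0, "y": 0, "z": 0, "roll": 0, "jaw": 0},
  {"x": 7, "y": 0, "z": -45, "roll": 0, "jaw": 0},
  {"x": 7, "y": 0, "z": -45, "roll": 0, "jaw": 0},
  {"x": 7, "y": 0, "z": -45, "roll": 0, "jaw": 0},
  {"x": 7, "y": 0, "z": -45, "roll": 0, "jaw": 0},
])

```text
time: 35.02
tool_pos: [0.4011, 0.2482, 0.1858]
orientation: [-0.01, 0.996, -0.021, -0.082]
force: [0.4, 1.1, -0.6]
gripper_width: 0.438
```

```bash
python3 p.py; python3 - <<'E'
from h import *
plan((440,-100,165,-6),(484,-435,150,-8),jaw=0,step=52)
E
```

```text
pitch 0.1394 q [1.9000e-03 1.9945e+00 9.4100e-02 1.2846e+00] pos [401.1 248.2 185.8] vel [-0.166 -0.539  0.71 ]
now [401.1 248.2 185.8] psi -2.3 F [ 0.4  1.1 -0.6] jaw 0.438 t 35.025 tilt [-0.162  0.024] q6 2.01
14 rows
[{"x": 8, "y": 50, "z": 1, "roll": 0.01, "jaw": 0}, {"x": 8, "y": 49, "z": 1, "roll": 0.01, "jaw": 0}, {"x": 9, "y": 49, "z": 1, "roll": 0.01, "jaw": 0}, {"x": 9, "y": 49, "z": 1, "roll": 0.01, "jaw": 0}, {"x": 10, "y": 49, "z": 1, "roll": 0.01, "jaw": 0}, {"x": 10, "y": 49, "z": 1, "roll": 0.01, "jaw": 0}, {"x": 11, "y": 49, "z": 1, "roll": 0.01, "jaw": 0}, {"x": 11, "y": 47, "z": 0, "roll": 0.0, "jaw": 0}, {"x": 12, "y": 47, "z": 0, "roll": 0.0, "jaw": 0}, {"x": 12, "y": 47, "z": 0, "roll": 0.0, "jaw": 0}, {"x": 12, "y": 47, "z": 0, "roll": 0.0, "jaw": 0}, {"x": 12, "y": 47, "z": 0, "roll": 0.0, "jaw": 0}, {"x": 13, "y": 47, "z": 0, "roll": 0.0, "jaw": 0}, {"x": 13, "y": 47, "z": 0, "roll": 0.0, "jaw": 0}]
```

Emit:
drive_tool([
  {"x": 8, "y": 50, "z": 1, "roll": 0.01, "jaw": 0},
  {"x": 8, "y": 49, "z": 1, "roll": 0.01, "jaw": 0},
  {"x": 9, "y": 49, "z": 1, "roll": 0.01, "jaw": 0},
  {"x": 9, "y": 49, "z": 1, "roll": 0.01, "jaw": 0},
  {"x": 10, "y": 49, "z": 1, "roll": 0.01, "jaw": 0},
  {"x": 10, "y": 49, "z": 1, "roll": 0.01, "jaw": 0},
  {"x": 11, "y": 49, "z": 1, "roll": 0.01, "jaw": 0},
  {"x": 11, "y": 47, "z": 0, "roll": 0, "jaw": 0},
  {"x": 12, "y": 47, "z": 0, "roll": 0, "jaw": 0},
  {"x": 12, "y": 47, "z": 0, "roll": 0, "jaw": 0},
])

```text
time: 36.28
tool_pos: [0.4662, -0.2528, 0.1647]
orientation: [-0.01, 0.996, -0.052, -0.071]
force: [0.8, 0.4, -0.4]
gripper_width: 0.442
```

```bash
python3 p.py; python3 - <<'E'
from h import *
plan((475,-435,130,-8),jaw=0,step=52)
im,C,s=shot("top","t2")
h=cv2.cvtColor(im,cv2.COLOR_RGB2HSV)[270:298,200:228]; v,u=np.nonzero(cv2.inRange(h,np.array((80,100,60)),np.array((95,255,255)))); print("decoy px",u.mean()+200,v.mean()+270,"was 211.5 282.7")
E
```

```text
pitch 0.1364 q [ 0.1361  1.89   -0.0474  1.2519] pos [ 466.2 -252.8  164.7] vel [ 0.418 -0.435 -0.017]
now [ 466.2 -252.8  164.7] psi -6.0 F [ 0.8  0.4 -0.4] jaw 0.442 t 36.275 tilt [-0.14   0.027] q6 1.18
4 rows
[{"x": 8, "y": 45, "z": 7, "roll": 0.01, "jaw": 0}, {"x": 8, "y": 45, "z": 7, "roll": 0.01, "jaw": 0}, {"x": 9, "y": 45, "z": 7, "roll": 0.01, "jaw": 0}, {"x": 9, "y": 45, "z": 7, "roll": 0.01, "jaw": 0}]
decoy px 212.0 282.8390804597701 was 211.5 282.7
```

Emit:
drive_tool([
  {"x": 8, "y": 45, "z": 5, "roll": 0.01, "jaw": 0},
  {"x": 8, "y": 45, "z": 5, "roll": 0.01, "jaw": 0},
  {"x": 9, "y": 45, "z": 5, "roll": 0.01, "jaw": 0},
  {"x": 9, "y": 45, "z": 5, "roll": 0.01, "jaw": 0},
  {"x": 0, "y": 0, "z": 0, "roll": 0, "jaw": 0},
])

```text
time: 36.95
tool_pos: [0.476, -0.447, 0.1384]
orientation: [-0.006, 0.995, -0.074, -0.069]
force: [0.8, 0.7, -1.4]
gripper_width: 0.441
```

```bash
python3 - <<'E'
from h import *
plan((473,-435,120,-8),(473,-435,78,-8),jaw=0)
E
```

```text
now [ 476.  -447.   138.4] psi -8.6 F [ 0.8  0.7 -1.4] jaw 0.441 t 36.95 tilt [-0.137  0.022] q6 1.0
2 rows
[{"x": -2, "y": -11, "z": 19, "roll": -0.01, "jaw": 0}, {"x": 6, "y": 0, "z": 42, "roll": -0.0, "jaw": 0}]
```

Emit:
drive_tool([
  {"x": -2, "y": -11, "z": 15, "roll": 0, "jaw": 0},
  {"x": 3, "y": 0, "z": 22, "roll": 0, "jaw": 0},
  {"x": 3, "y": 0, "z": 22, "roll": 0, "jaw": 0},
  {"x": 0, "y": 0, "z": 0, "roll": 0, "jaw": 0.65},
  {"x": 0, "y": 0, "z": 0, "roll": 0, "jaw": 0.65},
  {"x": 0, "y": 0, "z": 0, "roll": 0, "jaw": 0.65},
  {"x": -6, "y": 0, "z": -45, "roll": 0, "jaw": 0.65},
  {"x": -6, "y": 0, "z": -45, "roll": 0, "jaw": 0.65},
  {"x": -6, "y": 0, "z": -40, "roll": 0, "jaw": 0.65},
])

```text
time: 38.08
tool_pos: [0.4725, -0.4246, 0.2102]
orientation: [-0.009, 0.995, -0.072, -0.072]
force: [0.7, 0.1, -0.1]
gripper_width: 0.648
```

```bash
python3 p.py; python3 - <<'E'
from h import *
im,C,s=shot("top","t3"); tiles()
for n,uv,z in (("probe top",(246,294.6),.130),("decoy",(212.1,283.1),.13)): print(n,onplane(C,uv,z).round(4))
h=cv2.cvtColor(im,cv2.COLOR_RGB2HSV)
for c in blobs(im,"yellow",60):
    if 120<c[:,0].mean()<155 and 255<c[:,1].mean()<300: print("ring",cv2.fitEllipse(c),*rect(onplane(C,c,.07)), onplane(C,cv2.fitEllipse(c)[0],.07))
h=h[234:310,452:530]; v,u=np.nonzero(cv2.inRange(h,*map(np.array,RNG["broken"]))); print("crate terracotta px",len(u),u.mean()+452,v.mean()+234)
plan((440,0,200,-15),step=55)
E
```

```text
pitch 0.1258 q [ 0.2865  1.6215 -0.0751  1.3594] pos [ 472.5 -424.6  210.2] vel [-0.246 -0.331  0.561]
white [648.4 192. ] 79 41 80.1 full end dir [-0.   0.1]
white [ 666.6 -203.5] 79 40 -87.4 full end dir [-0.2 -0.1]
blue [570.4 203.7] 79 39 -10.3 full end dir [ 0.1 -0.1]
blue [ 589.1 -207.7] 79 39 2.2 full end dir [0.2 0. ]
broken [132.6 738.4] 74 37 -53.5 full end dir [-1.7  1.8]
broken [ 485.7 -434.3] 82 40 -8.8 full end dir [-5.8 -0.8]
broken [ 773.2 -104. ] 73 45 -8.4 full end dir [0.4 0.4]
probe top [[0.426  0.1554 0.13  ]]
decoy [[0.453  0.2332 0.13  ]]
ring ((137.06312561035156, 275.6789245605469), (17.055795669555664, 18.730146408081055), 54.064273834228516) [477.1 429.7] 44 44 2.8 [[0.47762254 0.42961315 0.07      ]]
crate terracotta px 430 485.8232558139535 272.8046511627907
now [ 475.3 -427.2  215.9] psi -8.3 F [ 0.4 -0.9  0.5] jaw 0.652 t 38.175 tilt [-0.133  0.021] q6 1.0
8 rows
[{"x": -12, "y": -52, "z": 4, "roll": 0.01, "jaw": 0.7}, {"x": -12, "y": -52, "z": 4, "roll": 0.01, "jaw": 0.7}, {"x": -13, "y": -52, "z": 4, "roll": 0.01, "jaw": 0.7}, {"x": -14, "y": -52, "z": 4, "roll": 0.01, "jaw": 0.7}, {"x": -15, "y": -51, "z": 4, "roll": 0.01, "jaw": 0.7}, {"x": -15, "y": -51, "z": 4, "roll": 0.01, "jaw": 0.7}, {"x": -16, "y": -51, "z": 4, "roll": 0.01, "jaw": 0.7}, {"x": -17, "y": -51, "z": 4, "roll": 0.01, "jaw": 0.7}]
```

No broken tile is left on the table, and the one visible in the crate lies on top of the first. The probe is at about (426,155) and the ring at (477.5,429.6), level with the controller top. Now for the probe.

Emit:
drive_tool([
  {"x": -10, "y": -50, "z": 2, "roll": 0, "jaw": 0.65},
  {"x": -10, "y": -50, "z": 2, "roll": 0, "jaw": 0.65},
  {"x": -10, "y": -50, "z": 2, "roll": 0, "jaw": 0.65},
  {"x": -10, "y": -50, "z": 2, "roll": 0, "jaw": 0.65},
  {"x": -10, "y": -50, "z": 2, "roll": 0, "jaw": 0.65},
  {"x": -10, "y": -50, "z": 2, "roll": 0, "jaw": 0.65},
  {"x": -10, "y": -50, "z": 2, "roll": 0, "jaw": 0.65},
  {"x": -10, "y": -50, "z": 2, "roll": 0, "jaw": 0.65},
  {"x": -10, "y": -50, "z": 2, "roll": 0, "jaw": 0.65},
  {"x": 0, "y": 0, "z": 0, "roll": 0, "jaw": 0.55},
])

```text
time: 39.42
tool_pos: [0.4515, 0.0432, 0.214]
orientation: [-0.004, 0.996, -0.074, -0.059]
force: [-0.1, -1.5, 0.2]
gripper_width: 0.552
```

```bash
python3 p.py; python3 - <<'E'
from h import *
im,C,s=shot("wrist","w7")
plan((426,155.4,190,-8.5),step=40,jaw=.55)
E
```

```text
pitch 0.1168 q [-0.0693  2.0049  0.0197  1.3228] pos [451.5  43.2 214. ] vel [-0.008 -0.    -0.007]
now [451.8  41.8 214.1] psi -8.6 F [-0.1  0.2  0.2] jaw 0.551 t 39.475 tilt [-0.117  0.015] q6 1.74
3 rows
[{"x": -13, "y": -36, "z": 10, "roll": -0.0, "jaw": 0.55}, {"x": -13, "y": -36, "z": 10, "roll": -0.0, "jaw": 0.55}, {"x": -13, "y": -36, "z": 10, "roll": -0.0, "jaw": 0.55}]
```

Emit:
drive_tool([
  {"x": -12, "y": -36, "z": 10, "roll": 0, "jaw": 0.55},
  {"x": -12, "y": -36, "z": 10, "roll": 0, "jaw": 0.55},
  {"x": -12, "y": -36, "z": 10, "roll": 0, "jaw": 0.55},
  {"x": 0, "y": 0, "z": 0, "roll": 0, "jaw": 0.55},
  {"x": 0, "y": 0, "z": 0, "roll": 0, "jaw": 0.55},
])

```text
time: 40.1
tool_pos: [0.4319, 0.1509, 0.1888]
orientation: [-0.002, 0.995, -0.078, -0.056]
force: [1.0, -0.2, 0.3]
gripper_width: 0.55
```

```bash
python3 p.py; python3 - <<'E'
from h import *
im,C,s=shot("wrist","w8")
h=cv2.cvtColor(im,cv2.COLOR_RGB2HSV); print(h[::40,300].tolist())
m=cv2.inRange(h,np.array((8,215,120)),np.array((18,255,255))); cs,_=cv2.findContours(m,0,1)
for c in cs:
    if cv2.contourArea(c)>800: (p,r)=cv2.minEnclosingCircle(c); print(p,r,cv2.contourArea(c),onplane(C,p,.13).round(4))
plan((426,155.4,140,-8.5),step=40,jaw=.55)
E
```

```text
pitch 0.1051 q [-0.0503  2.0347  0.042   1.2622] pos [431.9 150.9 188.8] vel [ 0.003  0.003 -0.002]
[[17, 125, 204], [17, 124, 207], [15, 126, 125], [23, 24, 140], [20, 27, 86], [14, 170, 199], [12, 244, 92], [15, 217, 212], [25, 25, 134], [21, 27, 132], [23, 24, 138], [130, 70, 11]]
now [431.8 150.8 188.8] psi -9.0 F [0.  0.2 0.1] jaw 0.549 t 40.15 tilt [-0.111  0.013] q6 1.96
2 rows
[{"x": 0, "y": -2, "z": 25, "roll": -0.0, "jaw": 0.55}, {"x": 0, "y": -2, "z": 25, "roll": -0.0, "jaw": 0.55}]
```

View pics/w8.png

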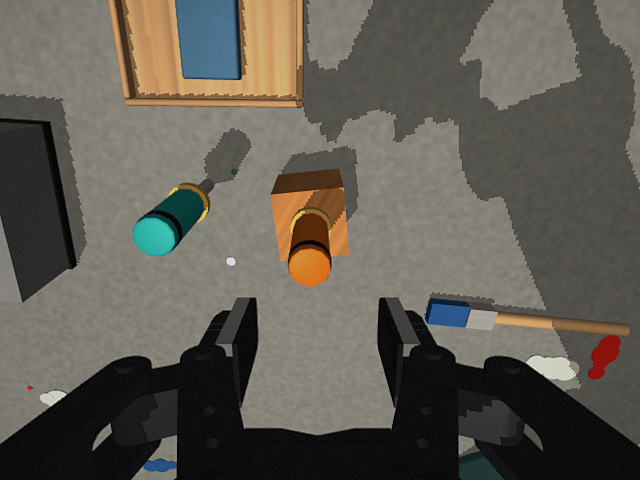

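The wrist view shows the orange handle's top circle at about (310,266), radius 21, and the decoy at (155,236).

```bash
python3 - <<'E'
from h import *
s=manip.observe(); C=cam("wrist",s)
print(onplane(C,[(310,266),(310,287)],.13).round(4))
p=onplane(C,(310,266),.13)[0]*1000
plan((p[0],p[1],145,-8),(p[0],p[1],86,-8),step=40,jaw=.55)
E
```

```text
[[0.4265 0.1536 0.13  ]
 [0.4138 0.1557 0.13  ]]
now [431.8 150.8 188.8] psi -9.0 F [0.  0.2 0.1] jaw 0.549 t 40.15 tilt [-0.111  0.013] q6 1.96
4 rows
[{"x": 0, "y": -1, "z": 22, "roll": -0.01, "jaw": 0.55}, {"x": 0, "y": -1, "z": 22, "roll": -0.01, "jaw": 0.55}, {"x": 3, "y": 0, "z": 29, "roll": -0.0, "jaw": 0.55}, {"x": 3, "y": 0, "z": 29, "roll": -0.0, "jaw": 0.55}]
```

Emit:
drive_tool([
  {"x": 0, "y": -2, "z": 22, "roll": 0, "jaw": 0.55},
  {"x": 0, "y": -1, "z": 22, "roll": 0, "jaw": 0.55},
  {"x": 0, "y": 0, "z": 0, "roll": 0, "jaw": 0.55},
])

```text
time: 40.52
tool_pos: [0.43, 0.1508, 0.1458]
orientation: [-0.002, 0.995, -0.081, -0.054]
force: [-0.0, -0.1, 0.3]
gripper_width: 0.553
```

```bash
python3 - <<'E'
from h import *
plan((424.5,154.3,87,-8),step=30,jaw=.55)
E
```

```text
now [430.  150.8 145.8] psi -9.3 F [-0.  -0.1  0.3] jaw 0.553 t 40.525 tilt [-0.107  0.013] q6 1.97
2 rows
[{"x": 0, "y": -1, "z": 30, "roll": -0.01, "jaw": 0.55}, {"x": 0, "y": -1, "z": 30, "roll": -0.01, "jaw": 0.55}]
```

Emit:
drive_tool([
  {"x": 0, "y": -4, "z": 15, "roll": 0, "jaw": 0.55},
  {"x": 0, "y": -2, "z": 22, "roll": 0, "jaw": 0.55},
  {"x": 0, "y": 0, "z": 22, "roll": 0, "jaw": 0.55},
  {"x": 0, "y": 0, "z": 0, "roll": 0, "jaw": 0.55},
])

```text
time: 41.02
tool_pos: [0.4279, 0.1568, 0.0874]
orientation: [-0.003, 0.995, -0.083, -0.051]
force: [0.5, -0.2, -0.3]
gripper_width: 0.551
```

```bash
python3 - <<'E'
from h import *
plan((424.5,154.3,87,-8),step=30,jaw=.55)
shot("wrist","w9")
E
```

```text
now [427.9 156.8  87.4] psi -9.5 F [ 0.5 -0.2 -0.3] jaw 0.551 t 41.025 tilt [-0.102  0.015] q6 1.98
1 rows
[{"x": -3, "y": 3, "z": 1, "roll": -0.03, "jaw": 0.55}]
```

View pics/w9.png

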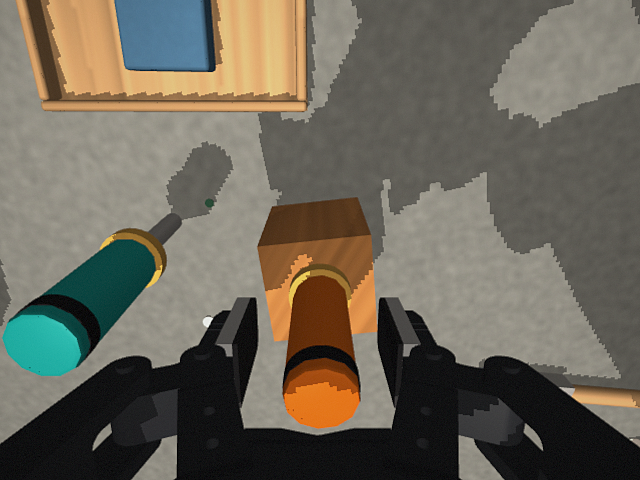

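The handle is centred between the pads (x about 321 against a midline of 318). I'll grip it and start lifting straight up.

Emit:
drive_tool([
  {"x": 0, "y": 1, "z": 0, "roll": 0, "jaw": 0},
  {"x": 0, "y": 0, "z": 0, "roll": 0, "jaw": 0},
  {"x": 0, "y": 0, "z": 0, "roll": 0, "jaw": 0},
  {"x": 0, "y": 0, "z": 0, "roll": 0, "jaw": 0},
])

```text
time: 41.58
tool_pos: [0.4311, 0.1565, 0.0911]
orientation: [-0.004, 0.995, -0.083, -0.048]
force: [-0.2, -0.2, -0.9]
gripper_width: 0.261
```

```bash
python3 - <<'E'
from h import *
s=manip.observe(); x,y,z=s["tool_pos"]*1000
plan((x,y,z+40,psi(s)),step=14,jaw=0)
E
```

```text
now [431.1 156.5  91.1] psi -9.5 F [-0.2 -0.2 -0.9] jaw 0.261 t 41.575 tilt [-0.095  0.017] q6 1.97
3 rows
[{"x": -1, "y": 0, "z": -13, "roll": -0.0, "jaw": 0}, {"x": -1, "y": 0, "z": -13, "roll": -0.0, "jaw": 0}, {"x": -1, "y": 0, "z": -13, "roll": -0.0, "jaw": 0}]
```

Emit:
drive_tool([
  {"x": -1, "y": 0, "z": -13, "roll": 0, "jaw": 0},
  {"x": -1, "y": 0, "z": -13, "roll": 0, "jaw": 0},
  {"x": -1, "y": 0, "z": -13, "roll": 0, "jaw": 0},
])

```text
time: 41.95
tool_pos: [0.4314, 0.1563, 0.1323]
orientation: [-0.004, 0.995, -0.083, -0.049]
force: [-0.5, -0.1, -1.6]
gripper_width: 0.264
```

```bash
python3 - <<'E'
from h import *
plan((431,156.5,175,-9.5),step=16,jaw=0)
E
```

```text
now [431.4 156.3 132.3] psi -9.5 F [-0.5 -0.1 -1.6] jaw 0.264 t 41.95 tilt [-0.096  0.016] q6 1.98
3 rows
[{"x": -2, "y": 0, "z": -14, "roll": -0.0, "jaw": 0}, {"x": -2, "y": 0, "z": -14, "roll": -0.0, "jaw": 0}, {"x": -2, "y": 0, "z": -14, "roll": -0.0, "jaw": 0}]
```

Emit:
drive_tool([
  {"x": -2, "y": 0, "z": -14, "roll": 0, "jaw": 0},
  {"x": -2, "y": 0, "z": -14, "roll": 0, "jaw": 0},
  {"x": -2, "y": 0, "z": -14, "roll": 0, "jaw": 0},
  {"x": -1, "y": 0, "z": -14, "roll": 0, "jaw": 0},
  {"x": 0, "y": 0, "z": 0, "roll": 0, "jaw": 0},
])

```text
time: 42.58
tool_pos: [0.4314, 0.157, 0.1956]
orientation: [-0.005, 0.996, -0.083, -0.046]
force: [-0.3, -0.6, -1.6]
gripper_width: 0.268
```

```bash
python3 - <<'E'
from h import *
im,C,s=shot("wrist","w10"); shot("scene","s3"); shot("top","t4")
cv2.imwrite("pics/st.png",np.hstack([cv2.resize(cv2.imread("pics/s3.png")[80:240,250:450],(400,320)),cv2.resize(cv2.imread("pics/t4.png")[200:360,150:350],(400,320))]))
cv2.imwrite("pics/m.png",np.vstack([cv2.imread("pics/st.png")[:, :], cv2.resize(cv2.imread("pics/w10.png")[130:480],(500,273),interpolation=cv2.INTER_AREA) if 0 else np.pad(cv2.resize(cv2.imread("pics/w10.png")[130:480],(500,273)),((0,0),(150,150),(0,0)))]))
plan((477,430,188,-9),step=16,jaw=0)
E
```

```text
now [430.  156.6 193.5] psi -9.5 F [-0.6 -0.6 -1.4] jaw 0.27 t 42.725 tilt [-0.094  0.017] q6 1.99
18 rows
[{"x": 0, "y": -15, "z": 0, "roll": -0.0, "jaw": 0}, {"x": 0, "y": -15, "z": 0, "roll": -0.0, "jaw": 0}, {"x": 0, "y": -15, "z": 0, "roll": -0.0, "jaw": 0}, {"x": 0, "y": -15, "z": 0, "roll": -0.0, "jaw": 0}, {"x": 0, "y": -15, "z": 0, "roll": -0.0, "jaw": 0}, {"x": 0, "y": -15, "z": 0, "roll": -0.0, "jaw": 0}, {"x": 0, "y": -15, "z": 0, "roll": -0.0, "jaw": 0}, {"x": 0, "y": -15, "z": 0, "roll": -0.0, "jaw": 0}, {"x": 0, "y": -15, "z": 0, "roll": -0.0, "jaw": 0}, {"x": 0, "y": -15, "z": 0, "roll": -0.0, "jaw": 0}, {"x": 0, "y": -15, "z": 0, "roll": -0.0, "jaw": 0}, {"x": 0, "y": -15, "z": 0, "roll": -0.0, "jaw": 0}, {"x": 0, "y": -15, "z": 0, "roll": -0.0, "jaw": 0}, {"x": 0, "y": -15, "z": 0, "roll": -0.0, "jaw": 0}, {"x": 0, "y": -15, "z": 0, "roll": -0.0, "jaw": 0}, {"x": 0, "y": -15, "z": 0, "roll": -0.0, "jaw": 0}, {"x": 0, "y": -15, "z": 0, "roll": -0.0, "jaw": 0}, {"x": 0, "y": -15, "z": 0, "roll": -0.0, "jaw": 0}]
```

View pics/m.png

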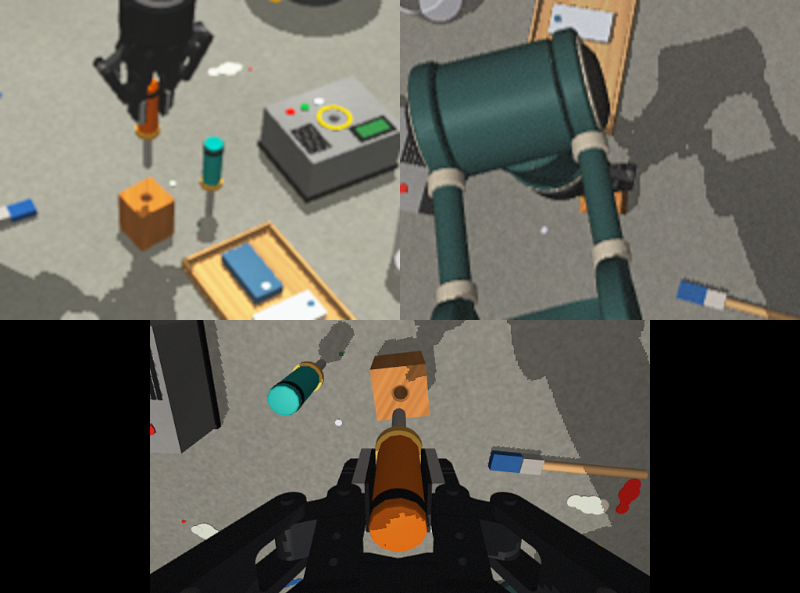

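The probe is held upright, with the stand hole just ahead of the pin. The decoy stands on the straight line to the controller, so I'll lift over it.

Emit:
drive_tool([
  {"x": -3, "y": 0, "z": -30, "roll": 0, "jaw": 0},
  {"x": -3, "y": 0, "z": -30, "roll": 0, "jaw": 0},
  {"x": 0, "y": -33, "z": 0, "roll": 0, "jaw": 0},
  {"x": 0, "y": -33, "z": 0, "roll": 0, "jaw": 0},
  {"x": 0, "y": -33, "z": 0, "roll": 0, "jaw": 0},
  {"x": 0, "y": -33, "z": 0, "roll": 0, "jaw": 0},
  {"x": 0, "y": -33, "z": 0, "roll": 0, "jaw": 0},
  {"x": 0, "y": -33, "z": 0, "roll": 0, "jaw": 0},
  {"x": 0, "y": -33, "z": 0, "roll": 0, "jaw": 0},
  {"x": 0, "y": -30, "z": 0, "roll": 0, "jaw": 0},
])

```text
time: 43.98
tool_pos: [0.4694, 0.4172, 0.2419]
orientation: [0.002, 0.995, -0.085, -0.057]
force: [0.5, -0.0, -1.2]
gripper_width: 0.266
```

```bash
cat > hole.py <<'E'
from h import *
im=cv2.imread("pics/w10.png"); g=cv2.cvtColor(im,cv2.COLOR_BGR2GRAY)
m=(g[208:240,305:335]<60).astype(np.uint8); n,l,st,ce=cv2.connectedComponentsWithStats(m)
s=dict(tool_pos=np.array([.4314,.157,.1956]),orientation=np.array([-0.005,.996,-.083,-.046]))
for k in range(1,n):
    if st[k,4]>20: p=ce[k]+[305,208]; print("stand hole px",p,st[k],onplane(cam("wrist",s),p,.062).round(4))
E
python3 hole.py; python3 - <<'E'
from h import *
plan((481.7,430,200,-9.5),step=30,jaw=0)
E
```

```text
stand hole px [320.32178218 223.        ] [  7   7  17  16 202] [[0.426  0.1543 0.062 ]]
now [469.4 417.2 241.9] psi -9.8 F [ 0.5 -0.  -1.2] jaw 0.266 t 43.975 tilt [-0.113  0.007] q6 2.37
2 rows
[{"x": 7, "y": -8, "z": 20, "roll": -0.0, "jaw": 0}, {"x": 7, "y": -8, "z": 20, "roll": -0.0, "jaw": 0}]
```

Emit:
drive_tool([
  {"x": 8, "y": -8, "z": 20, "roll": 0, "jaw": 0},
  {"x": 8, "y": -8, "z": 20, "roll": 0, "jaw": 0},
  {"x": 0, "y": 0, "z": 0, "roll": 0, "jaw": 0},
  {"x": 0, "y": 0, "z": 0, "roll": 0, "jaw": 0},
])

```text
time: 44.48
tool_pos: [0.4822, 0.4291, 0.1921]
orientation: [0.005, 0.995, -0.085, -0.06]
force: [0.3, 0.6, -0.4]
gripper_width: 0.258
```

```bash
cat > ring.py <<'E'
from h import *
import sys
im,C,s=shot("wrist",sys.argv[1])
h=cv2.cvtColor(im,cv2.COLOR_RGB2HSV); m=cv2.inRange(h,np.array((23,110,90)),np.array((36,255,255)))
v,u=np.nonzero(m); P=onplane(C,np.c_[u,v],.07)[:,:2]*1000; k=np.hypot(*(P-[477.6,429.6]).T)<32; P=P[k]
c=np.linalg.lstsq(np.c_[2*P,np.ones(len(P))],(P**2).sum(1),rcond=None)[0]; r=math.sqrt(c[2]+c[0]**2+c[1]**2)
R=rot(s); dt=R[:2,2]-[-.095,.017]; print("ring",c[:2].round(1),"r",round(r,1),len(P),"dtilt",dt.round(3))
t=c[:2]+[5.1,2.2]-84*dt; print("TCP target",t.round(1)); plan((*t,max(s["tool_pos"][2]*1000-30,99),psi(s)),step=15,jaw=0)
E
python3 ring.py w11
```

```text
ring [475.8 428. ] r 20.3 1089 dtilt [-0.025 -0.017]
TCP target [482.9 431.6]
now [482.1 429.  192.1] psi -9.8 F [ 0.9 -0.8 -2.1] jaw 0.262 t 44.525 tilt [-0.12 -0.  ] q6 2.37
3 rows
[{"x": 1, "y": -1, "z": 10, "roll": -0.0, "jaw": 0}, {"x": 1, "y": -1, "z": 10, "roll": -0.0, "jaw": 0}, {"x": 1, "y": -1, "z": 10, "roll": -0.0, "jaw": 0}]
```

View pics/w11.png

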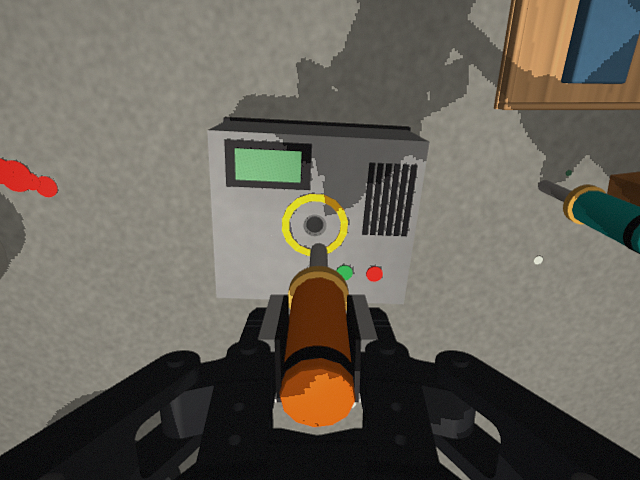

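The ring is at (315,225) with its hole concentric. Rolling about 0.17 rad will turn the leftover lean onto the jaw axis, so I'll do that and then re-measure with the full tip offset.

Emit:
drive_tool([
  {"x": 1, "y": -1, "z": 4, "roll": -0.09, "jaw": 0},
  {"x": 0, "y": -2, "z": 4, "roll": -0.09, "jaw": 0},
  {"x": 0, "y": 0, "z": 0, "roll": 0, "jaw": 0},
])

```text
time: 44.9
tool_pos: [0.4835, 0.4307, 0.1868]
orientation: [-0.001, 0.998, 0.006, -0.058]
force: [0.1, -0.4, -1.9]
gripper_width: 0.266
```

```bash
python3 - <<'E'
s=open("ring.py").read(); i=s.index("R=rot(s); dt")
open("ring.py","w").write(s[:i]+'''
Rg=rot(dict(orientation=np.array([-.004,.995,-.083,-.048]))); v=Rg.T@np.array([426.-431.1,154.3-156.5,7-91.1]); ax=Rg.T@np.array([0,0,-1.])
R=rot(s); tip=s["tool_pos"]*1000+R@v; print("ring",c[:2].round(1),"r",round(r,1),len(P),"tip",tip.round(1),"axis lean",(R@ax)[:2].round(3))
d=c[:2]-tip[:2]; t=s["tool_pos"][:2]*1000+d; print("tip error",d.round(1)); plan((*t,s["tool_pos"][2]*1000-float(sys.argv[2]),psi(s)),step=15,jaw=0)
''')
E
python3 ring.py w12 20
```

```text
ring [475.7 428.1] r 20.3 1093 tip [477.1 427.9 102.8] axis lean [-0.021  0.003]
tip error [-1.4  0.1]
now [483.7 430.8 187.1] psi 0.7 F [-0.3  0.3 -1.4] jaw 0.265 t 44.95 tilt [-0.116  0.002] q6 2.18
2 rows
[{"x": 0, "y": 0, "z": 10, "roll": -0.0, "jaw": 0}, {"x": 0, "y": 0, "z": 10, "roll": -0.0, "jaw": 0}]
```

Emit:
drive_tool([
  {"x": 1, "y": 0, "z": 10, "roll": 0, "jaw": 0},
  {"x": 1, "y": 0, "z": 10, "roll": 0, "jaw": 0},
  {"x": 0, "y": 0, "z": 0, "roll": 0, "jaw": 0},
])

```text
time: 45.32
tool_pos: [0.4835, 0.4305, 0.1665]
orientation: [-0.002, 0.998, 0.005, -0.058]
force: [-0.6, 0.2, -2.3]
gripper_width: 0.266
```

```bash
python3 ring.py w13 8; python3 - <<'E'
import cv2
cv2.imwrite("pics/w13c.png",cv2.resize(cv2.imread("pics/w13.png")[150:330,220:420],(800,720))[:600])
E
```

```text
ring [475.8 428.1] r 20.3 1045 tip [477.2 427.8  82.5] axis lean [-0.019  0.004]
tip error [-1.4  0.3]
now [483.7 430.7 167. ] psi 0.6 F [ 0.1  0.1 -1.6] jaw 0.264 t 45.375 tilt [-0.115  0.003] q6 2.18
1 rows
[{"x": -1, "y": 0, "z": 9, "roll": 0.0, "jaw": 0}]
```

View pics/w13c.png

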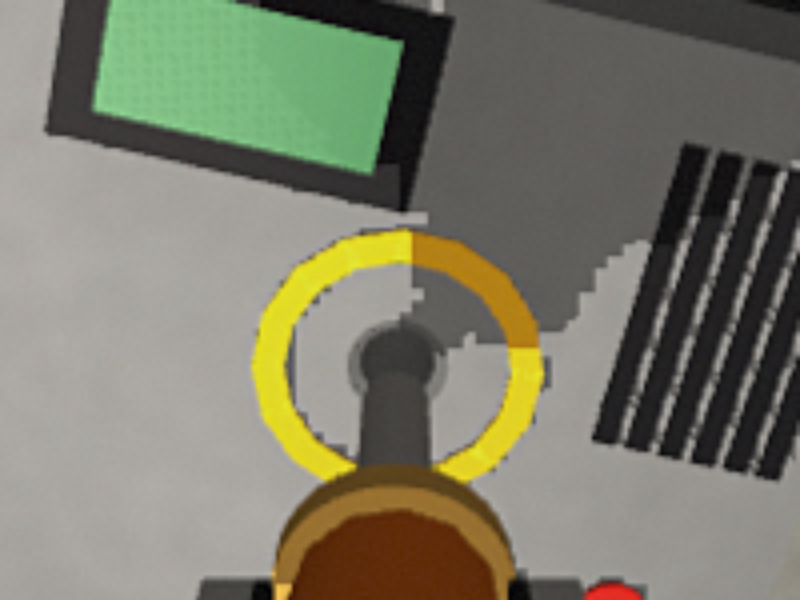

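The pin lines up sideways with the hole (395 against 398 in the crop). I'll nudge -x about 1.5 mm and lower slowly, watching the force.

Emit:
drive_tool([
  {"x": -1, "y": 0, "z": 6, "roll": 0, "jaw": 0},
  {"x": 0, "y": 0, "z": 6, "roll": 0, "jaw": 0},
  {"x": 0, "y": 0, "z": 4, "roll": 0, "jaw": 0},
])

```text
time: 45.75
tool_pos: [0.4811, 0.4311, 0.1508]
orientation: [-0.002, 0.998, 0.005, -0.057]
force: [-0.5, -0.1, -1.8]
gripper_width: 0.268
```

```bash
python3 ring.py w14 12;python3 p.py
```

```text
ring [475.7 427.9] r 20.3 939 tip [474.9 428.4  66.7] axis lean [-0.018  0.005]
tip error [ 0.8 -0.5]
now [480.7 430.9 150.1] psi 0.6 F [-0.3 -0.5 -1.6] jaw 0.263 t 45.8 tilt [-0.115  0.004] q6 2.18
1 rows
[{"x": 2, "y": 0, "z": 11, "roll": 0.0, "jaw": 0}]
pitch 0.0903 q [0.3231 1.6865 0.0772 1.2224] pos [480.7 430.9 150.1] vel [-0.     0.001  0.013]
```

Emit:
drive_tool([
  {"x": 2, "y": 0, "z": 7, "roll": 0, "jaw": 0},
  {"x": 1, "y": 0, "z": 7, "roll": 0, "jaw": 0},
])

```text
time: 46.05
tool_pos: [0.4823, 0.431, 0.1356]
orientation: [-0.002, 0.998, 0.005, -0.057]
force: [-0.4, -1.3, -0.9]
gripper_width: 0.263
```

```bash
python3 ring.py w15 12
```

```text
ring [475.5 428. ] r 20.4 852 tip [476.2 428.3  51.6] axis lean [-0.018  0.005]
tip error [-0.7 -0.3]
now [481.9 430.6 134.4] psi 0.6 F [ 0.2  0.  -1.9] jaw 0.263 t 46.1 tilt [-0.115  0.003] q6 2.18
1 rows
[{"x": 1, "y": 0, "z": 11, "roll": -0.0, "jaw": 0}]
```

Emit:
drive_tool([
  {"x": 0, "y": 0, "z": 8, "roll": 0, "jaw": 0},
  {"x": 1, "y": 0, "z": 8, "roll": 0, "jaw": 0},
])

```text
time: 46.35
tool_pos: [0.4813, 0.4309, 0.1178]
orientation: [-0.002, 0.998, 0.005, -0.057]
force: [-0.3, 0.4, -0.9]
gripper_width: 0.265
```

```bash
python3 ring.py w16 12
```

```text
ring [475.9 428. ] r 20.4 823 tip [475.2 428.3  33.8] axis lean [-0.018  0.004]
tip error [ 0.7 -0.3]
now [480.8 430.5 116.5] psi 0.6 F [-0.2  1.  -2. ] jaw 0.263 t 46.4 tilt [-0.116  0.002] q6 2.18
1 rows
[{"x": 3, "y": 0, "z": 10, "roll": -0.0, "jaw": 0}]
```

Emit:
drive_tool([
  {"x": 1, "y": 0, "z": 7, "roll": 0, "jaw": 0},
  {"x": 1, "y": 0, "z": 6, "roll": 0, "jaw": 0},
  {"x": 1, "y": 0, "z": 5, "roll": 0, "jaw": 0},
])

```text
time: 46.78
tool_pos: [0.4818, 0.4308, 0.0977]
orientation: [-0.002, 0.998, 0.005, -0.058]
force: [-3.9, -4.5, 28.2]
gripper_width: 0.27
```

```bash
python3 ring.py w17 4
```

```text
ring [478.6 427.5] r 20.2 357 tip [475.5 428.1  13.7] axis lean [-0.02   0.004]
tip error [ 3.1 -0.6]
now [482.  430.8  98. ] psi 0.6 F [-1.1 -0.5 -0.5] jaw 0.268 t 46.825 tilt [-0.116  0.003] q6 2.18
1 rows
[{"x": 3, "y": 1, "z": 4, "roll": 0.0, "jaw": 0}]
```

The collar met the top at the expected height (TCP z 98, 28 N up). I'll release and back straight off.

Emit:
drive_tool([
  {"x": 0, "y": 0, "z": 0, "roll": 0, "jaw": 0.55},
  {"x": 0, "y": 0, "z": 0, "roll": 0, "jaw": 0.55},
  {"x": 0, "y": 0, "z": 0, "roll": 0, "jaw": 0.55},
  {"x": -2, "y": 0, "z": -15, "roll": 0, "jaw": 0.55},
  {"x": -3, "y": 0, "z": -25, "roll": 0, "jaw": 0.55},
  {"x": -5, "y": 0, "z": -40, "roll": 0, "jaw": 0.55},
  {"x": -5, "y": 0, "z": -40, "roll": 0, "jaw": 0.55},
  {"x": 0, "y": 0, "z": 0, "roll": 0, "jaw": 0.55},
])

```text
time: 47.82
tool_pos: [0.4819, 0.4312, 0.2272]
orientation: [-0.003, 0.998, 0.005, -0.056]
force: [0.4, -0.2, 0.3]
gripper_width: 0.553
```

```bash
python3 - <<'E'
from h import *
a=shot("scene","s4"); im,C,s=shot("wrist","w18"); b=shot("top","t5")
A=cv2.imread("pics/s4.png"); W=cv2.imread("pics/w18.png")
m=np.hstack([cv2.resize(A[90:210,340:500],(400,300)),cv2.resize(W,(400,300))])
m=np.vstack([m,np.hstack([cv2.resize(A,(400,300)),cv2.resize(cv2.imread("pics/t5.png"),(400,300))])]); cv2.imwrite("pics/fin.png",m)
tiles(); plan((482,430,200,0))
E
```

```text
white [648.4 192. ] 79 41 80.1 full end dir [ 0.7 -0.5]
white [ 666.8 -203.6] 79 39 -88.1 full end dir [-0.2 -0.2]
blue [570.2 203.4] 78 39 -10.0 full end dir [-0.   0.3]
blue [ 589.1 -207.7] 79 39 2.2 full end dir [0.3 0.1]
broken [ 485.3 -434. ] 83 40 -9.4 full end dir [-5. -1.]
broken [ 772.9 -104. ] 73 44 -9.0 full end dir [0.7 0.5]
now [478.9 428.7 219.9] psi 0.5 F [-0.1  0.2  0.1] jaw 0.547 t 48.025 tilt [-0.122 -0.002] q6 2.19
1 rows
[{"x": 6, "y": -1, "z": 19, "roll": 0.01, "jaw": 0.7}]
```

View pics/fin.png

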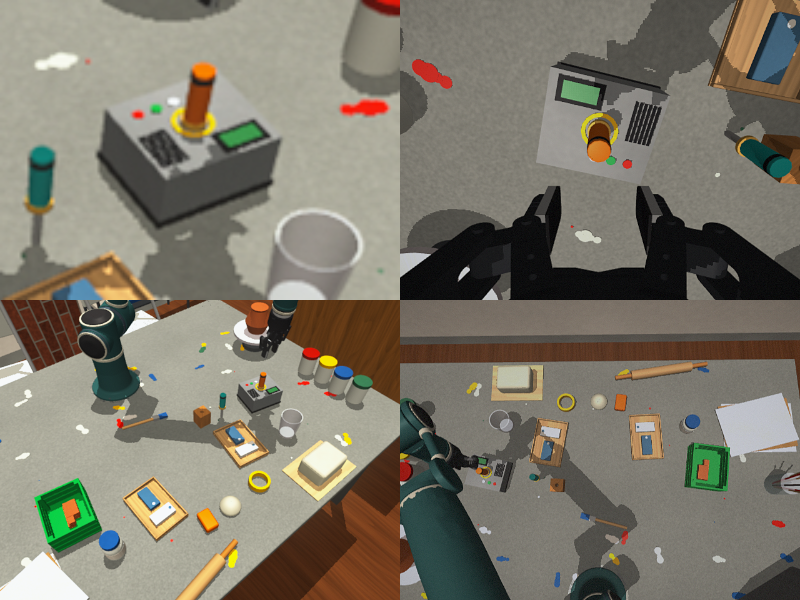

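The probe looks seated. I'll check its height and lean numerically against the calibration.

```bash
python3 - <<'E'
from h import *
def proj(C,X):
    f,cx,cy,Rw,c=C; q=Rw.T@(np.array(X)-c); return np.array([cx+f*q[0]/q[2],cy+f*q[1]/q[2]]).round(1)
C=cam("scene"); A=np.ascontiguousarray(cv2.imread("pics/s4.png")[:,:,::-1])
h=cv2.cvtColor(A,cv2.COLOR_RGB2HSV); m=cv2.inRange(h,np.array((3,180,60)),np.array((17,255,255))); m[:,:400]=0;m[:,440:]=0;m[:105]=0;m[150:]=0
v,u=np.nonzero(m); print("handle scene",u.mean().round(1),v.mean().round(1),"rows",v.min(),v.max(),[(r,u[v==r].mean().round(1)) for r in range(v.min(),v.max()+1,4)])
for dz,l in ((0,"seated"),(.01,"10mm high")):
  print(l,"mid",proj(C,(.477,.429,.107+dz)),"top",proj(C,(.477,.429,.138+dz)),"bottom",proj(C,(.477,.429,.076+dz)))
E
```

```text
handle scene 419.3 127.6 rows 115 140 [(115, np.float64(420.5)), (119, np.float64(421.0)), (123, np.float64(417.0)), (127, np.float64(419.5)), (131, np.float64(418.5)), (135, np.float64(417.5)), (139, np.float64(417.5))]
seated mid [418.9 128.1] top [420.9 118.2] bottom [417.  137.5]
10mm high mid [419.5 124.9] top [421.5 114.9] bottom [417.6 134.5]
```

```bash
python3 -c "
from rig import manip
print(manip.hand_in())"
```

```text
the job is handed in; nothing more can be done
None
```

The job is done and handed in at about 48 s of the 210 s allowed. There was no verdict back, so the results below are from my own last checks.

- **Tiles:** each tray holds one white and one blue tile, flat and apart. I placed the whites first, then the blues. The last top view measured all four at their full 79 x 40 outline inside the trays.
- **Broken tiles:** only two were present, and both went into the green crate, the second apparently on top of the first. The last top view found none left on the table.
- **Probe:** it went in last. The collar met the controller top at the expected height with a brief 28 N push. After release, the handle sits where a fully seated, upright probe should appear in the scene view, to within about 1–2 mm. One that sat 10 mm too high would not fit that view.
- **Left alone:** the turquoise look-alike and the other things on the table look unmoved in the last pictures. I only measured the look-alike, partway through, when it had not shifted.

**What disagreed:**
- The tool slowly leaned up to about 9° over the many small moves, and the interface could not correct that directly. I turned the grip so that the probe leaned only about 1° going in.
- On lifting the second broken tile I got a sideways correction the wrong way round, and it passed close to the look-alike without moving it.
- The wrist and top cameras differed by about 2 mm on the socket position. For the plug I relied on the wrist camera's own measurements of the stand hole and the ring.

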